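# Slide a tall machine leg home into the V-stop and bolt it in

## Robot

A 6-joint arm with a two-finger parallel gripper is mounted at the origin on the work surface. World frame = base frame: x ahead of the robot, y to its left, z up, the work surface at z = 0. Lengths are in mm, angles in degrees, forces in N, time in s.
With the tool pointing down it reaches from about 300 to 850 mm from the base axis. Payload 4.2 kg.
Tool frame: the origin (TCP) lies on the centre line of the jaws, within the pads' length; the fingertips stand env.nose_length ahead of it and the grasp point (between the pads) lies 2 mm behind it (env.nose_length is the distance from the TCP to the fingertips, in mm); z points along the fingers, y is the direction in which the jaws open and shut (so a half turn about z gives the same grasp; the last joint's range is limited). The gripper opens to 91 mm and grips with 3 to 60 N. Pads are 32 mm wide; open, the fingers measure 118 mm over their backs; the gripper's body (76 mm by 178 mm) begins 60 mm behind the grasp point.
Start: joints at [-73.854, 18.312, 89.639, -0, 72.044, -1.146], TCP at [170.915, -549.026, 230.976] pointing down, gripper open.
Joint ranges: [-177.97, 177.97], [-48.28, 115.42], [12.27, 149.76], [-77.06, 257.06], [2.81, 150.46], [-146.56, 146.56]. Speed limits (degrees/s): [147.25, 147.25, 180, 180, 180, 180].

## Interface

Orientations are given as [roll, pitch, yaw] about the fixed x, y, z axes, in that order (R = Rz(yaw) Ry(pitch) Rx(roll)).
In Python, from workcell import env gives the robot as it stands. The module is installed in compiled form; this text tells all that it offers.
- The arm moves only by the tool jog_arm, never from a script. Its argument "deltas" is a list that holds one entry, the list of rows, each a list of 5 numbers: the shift along the tool's x, y, z in m, then the turn about the tool's z in degrees, then the finger opening in m, from 0 to 0.0912. A call has 1 to 20 rows; each row is the pose to reach, as a shift and turn from the pose commanded when the call began, along the tool's axes at that moment; what a row does not reach only later rows make up. A row lasts 1/12 s, in which the tool goes at most 41.7 mm and 7.16 degrees, less where a joint would pass 70% of its speed; a pose out of reach is approached as far as the arm can. A call with a gripper value outside its range is refused whole. The fingers move at their own pace and stop on an object; "grip_force" is the grip in N (left out, the last holds). Time passes only in rows, so rows that repeat a pose let the fingers close. It gives the time, the measured TCP pose, the force and the opening at its end, in the units of the state.
- env.state(): the state, without advancing time (a new reading comes with each control period).
- env.grab_frame(name): name is "scene" or "top" or "wrist"; returns the picture (480x640x3 uint8, red, green, blue); there is no depth.
- env.camera_params(name): a dict with "fx", "fy", "cx", "cy" (pixels), "xyz" and "orientation" of the camera in the world. Camera axes: x right, y down, z forward; pixel columns grow to the right and rows downward; lengths in mm; the calibration is good to about 2 mm. A picture is of the moment at which its call begins: read the wrist's pose just before it. camera_params takes no time and is no camera call; for the wrist camera it gives the pose at the moment of the call.
- env.job_done(): hands the job in, once; it reports no verdict.
Trained networks look in the newest picture that a camera, given by its name, has taken for a name from the list of things; names that differ only in an ending like _2 or _b are one class to them, and where a whole thing is asked for, a point or a joint stands for the part that bears it (a point fixed in the world has none). Each returns a list of dicts, best first, with "conf" (0 to 1); they miss things now and then, are a little off and sometimes report something else, mostly with a low value. They report only what shows in the picture. A call takes as long as a camera call.
- env.look_for(camera, label): "xyz" ([x, y, z] in mm, in world coordinates, good to about 4 mm: the middle of the surface that is visible of it).
The state is a dict: "time_s": time; "qpos": joint angles; "qvel": joint speeds; "effort": joint torques, N m; "ee_pos": TCP position; "ee_rot": TCP orientation; "force": force on the tool from outside, world axes, zero at the start; "torque": the same for the moment, N m; "gripper_width": finger opening in mm.
Only numpy, scipy, OpenCV 4.12 (cv2) and the standard library are available. Lean on these libraries where they do the work, as an engineer would, in place of code of your own. Each camera call takes 0.05 s, during which the arm holds its last target.

## Task

Slide the tall machine leg across the bench by pushing it low on its body, always upright on its foot, into the V-stop until it rests against both faces. Then push the locking bolt fully shut behind it. Do not pick the leg up or tip it, and leave everything else on the bench where it stands.

Things in the scene. Friction and masses are not known exactly. Their poses are not given: they have to be found in the camera images.
- leg: The tall machine leg: upright aluminium tube, 50 mm diameter, 200 mm tall, plus a threaded stud 12 mm thick and 24 mm long on top; black end caps, about 0.6 kg, loose. Origin: centre of its underside; z axis up along it. It slides if pushed low, and rocks over if pushed much more than 30 mm above the bench.
- seat (a point): Point on the bench (z = 0) where the centre of the leg's underside lies when it is home, touching both faces of the V-stop, which is screwed down and 40 mm high. Axes: x points from the open mouth into the V (the way the leg goes in), y to the left of that, z up. The faces meet at a right angle 35 mm ahead (+x) of this point; the mouth, 20 mm before it (-x), is 110 mm wide.
- guide (a point): Middle of the top of the bolt's guide, a grey block fixed on the +y side of the V-stop's mouth (the side away from the robot): 40 mm along x, 26 mm along y, 76 mm tall, same axes as the seat. It stands 37 mm before (-x) and 70 mm to +y of the seat.
- bolt (a joint): Locking bolt, in m: 0 = fully shut, its steel rod (14 mm thick, 58 mm above the bench) lying across the mouth with 5 mm to spare behind a seated leg; grows to 0.095 as it is drawn out to the +y side of the seat's axes. Slides stiffly (about 2 N, no spring) and stays where left. Starts at 0.085 to 0.095, the rod's nose then clear of the leg's way, 55 to 65 mm from the V's middle line.
- bolt_plate (a point): Middle of the outer (+y) face of the bolt's push plate, the face to push towards -y to shut the bolt: upright steel plate at the outer end of the rod, 30 mm wide along x, 8 mm thick, from 51 to 101 mm above the bench (this point: 76 mm). Same axes as the seat. With the bolt shut, this point lies 37 mm before (-x) and 94 mm to +y of the seat.
- short_leg: Bystander: a short leg of the same make, 50 mm diameter, 85 mm tall (109 mm with its stud), loose. Origin: centre of its underside.
- spray: Bystander: white spray can, 56 mm diameter, 170 mm tall, loose. Origin: centre of its underside.
- carton: Bystander: small closed carton, 70 x 60 x 50 mm, loose. Origin: centre of its underside.
- tape: Bystander: roll of tape lying flat, 90 mm diameter, 30 mm high, loose. Origin: centre of its underside.
- spanner: Bystander: open spanner lying flat, 180 mm long along its x axis, loose.
- cup: Bystander: steel cup, 70 mm diameter at the rim, 70 mm tall, loose. Origin: centre of its underside.
- offcut: Bystander: aluminium offcut lying flat, 120 x 40 x 25 mm, loose. Origin: centre of its underside.

How it is judged (in metres and radians):
On the way, in this order (a step that is already met when the one before it is completed fails the run):
1. the leg stands home in the V-stop while the bolt is still open (horizontal distance between leg and seat below 0.006 m and angle between leg's own z axis and vertical below 0.05 rad and height (world z) of leg below 0.006 m and value of joint bolt above 0.06 m), for 0.2 s.
2. the bolt is shut behind the leg (horizontal distance between leg and seat below 0.006 m and angle between leg's own z axis and vertical below 0.05 rad and height (world z) of leg below 0.006 m and value of joint bolt below 0.006 m), for 0.2 s.
At the end, for the whole second after the job is handed in: The leg stands upright (within 3 degrees) on the bench at rest, its axis within 6 mm of the seat, and the bolt is within 6 mm of fully shut (all of step 2 and linear speed of leg below 0.02 m/s); the robot touches nothing.
It fails at once if the tall leg tips by more than 11 degrees (angle between leg's own z axis and vertical above 0.2 rad).
It fails at once if the tall leg is lifted off the bench by more than 12 mm (height (world z) of leg above 0.012 m).
It fails at once if another loose thing on the bench is moved by more than 20 mm (distance of any of short_leg, spray, carton, tape, spanner, cup, offcut from where it was at the start of the episode above 0.02 m).
It also fails if it takes over 64 s, if anything falls off the work surface, if the arm or the gripper's body presses on something with over 40 N, if the wrist force passes 120 N, or if a joint passes its speed limit or range.

## Working session

There is one attempt and no reset: what is moved stays moved. The work goes in short steps, Python scripts to look and compute and a tool call to move; the robot and the scene stay as the last step left them, time stands still between calls to the robot, and variables do not carry over. Pictures are saved under pics/ and viewed, and the job is handed in when it is done.

Besides the shell and the picture viewer there is one more tool, called after "Emit:" by a JSON object that holds its "name" and its "arguments", one argument or row to a line. jog_arm: Moves the arm, as the interface text tells. Its arguments: {"type":"object","properties":{"deltas":{"type":"array"},"grip_force":{"type":"number"}},"required":["deltas"]}

```bash
mkdir -p pics; python3 - <<'E'
from workcell import env
import cv2
s=env.state(); print(s, env.nose_length)
for n in ["scene","top","wrist"]:
    im=env.grab_frame(n); cv2.imwrite(f"pics/{n}0.png",im[:,:,::-1]); print(n,env.camera_params(n))
for l in ["leg","short_leg","guide","bolt","bolt_plate","spray","carton","tape","spanner","cup","offcut","seat"]:
    for c in ["scene","top"]:
        try: print(l,c,[([round(v) for v in d["xyz"]],round(d["conf"],2)) for d in env.look_for(c,l)])
        except Exception as e: print(l,c,e)
print(env.state()["time_s"])
E
```

```text
{'time_s': 0.0, 'qpos': array([-7.38535830e+01,  1.83511056e+01,  8.97054604e+01, -8.83507488e-04,
        7.20411877e+01, -1.14612085e+00]), 'qvel': array([ 0.05521818,  0.08249082, -0.04915535,  0.06855858, -0.01282018,
        0.11070278]), 'effort': array([ 2.91189848e-03, -4.12460375e+01, -2.31972241e+01,  7.30384723e-02,
        4.57093993e-02, -1.54062764e-04]), 'ee_pos': array([ 170.78691453, -548.57477172,  230.13200565]), 'ee_rot': array([-1.79902249e+02, -1.11546551e-03,  1.72928100e+01]), 'force': array([ 5.85158543e-04,  6.02238912e-01, -6.66556666e-01]), 'torque': array([-0.02491785,  0.05989083, -0.0355618 ]), 'gripper_width': 91.28587820062837} 17.0
scene {'fx': 624.136114815096, 'fy': 624.136114815096, 'cx': 327.6287349052391, 'cy': 242.45898463769646, 'xyz': array([1815.90883217,  223.87505787,  956.98127489]), 'orientation': array([-123.52063271,   -0.65425397,   99.16003049])}
top {'fx': 459.93224726888633, 'fy': 459.93224726888633, 'cx': 322.1486595084786, 'cy': 244.34865827639484, 'xyz': array([ 336.11098796,   -6.89539073, 1164.02389505]), 'orientation': array(
[... 574 characters left out ...]
bolt top [([640, -44, 64], 0.77)]
bolt_plate scene [([670, -40, 75], 0.79)]
bolt_plate top [([646, -45, 61], 0.8)]
spray scene [([553, -263, 97], 0.75)]
spray top [([520, -262, 161], 0.64)]
carton scene [([727, -150, 47], 0.85), ([559, -119, 36], 0.21)]
carton top [([691, -153, 47], 0.73)]
tape scene [([412, -453, 20], 0.91)]
tape top [([402, -456, 34], 0.85)]
spanner scene [([575, 512, 2], 0.97)]
spanner top [([568, 508, 7], 0.78)]
cup scene [([354, 437, 46], 0.77)]
cup top [([336, 448, 38], 0.67), ([628, 64, 90], 0.5)]
offcut scene [([652, 361, 25], 0.69)]
offcut top [([652, 360, 25], 0.97)]
seat scene [([556, -115, 36], 0.82), ([657, 68, 62], 0.25)]
seat top [([537, -137, 42], 0.74)]
1.35
```

View pics/scene0.png

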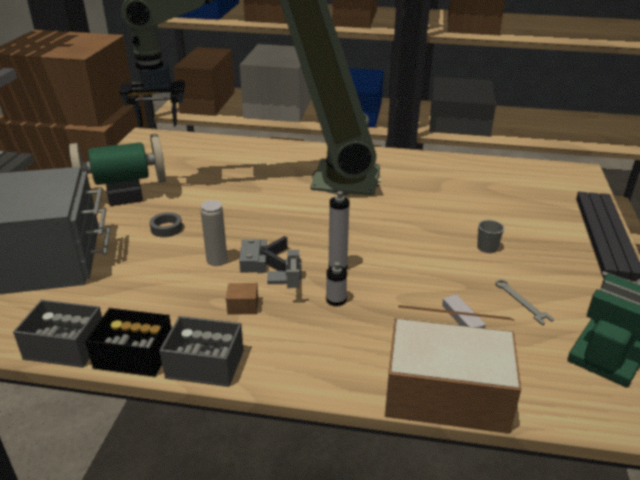

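View pics/top0.png

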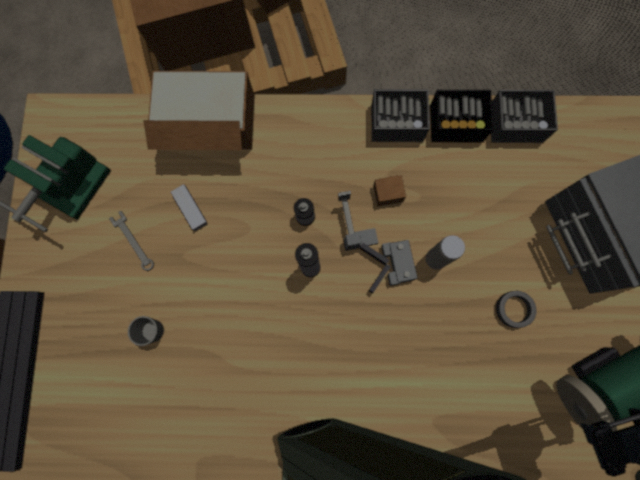

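View pics/wrist0.png

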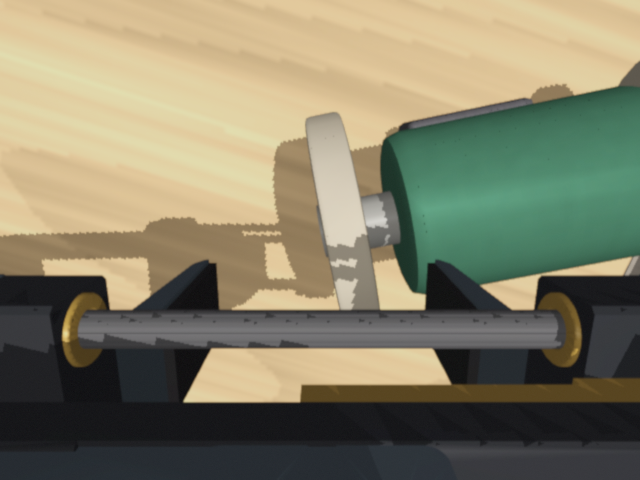

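```bash
python3 - <<'E'
import cv2
im=cv2.imread("pics/top0.png")[170:310,270:480]
cv2.imwrite("pics/topz.png",cv2.resize(im,None,fx=3.8,fy=3.8,interpolation=cv2.INTER_CUBIC))
im=cv2.imread("pics/scene0.png")[180:330,190:370]
cv2.imwrite("pics/scenez.png",cv2.resize(im,None,fx=4,fy=4,interpolation=cv2.INTER_CUBIC))
E
```

```text
(no output)
```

View pics/topz.png

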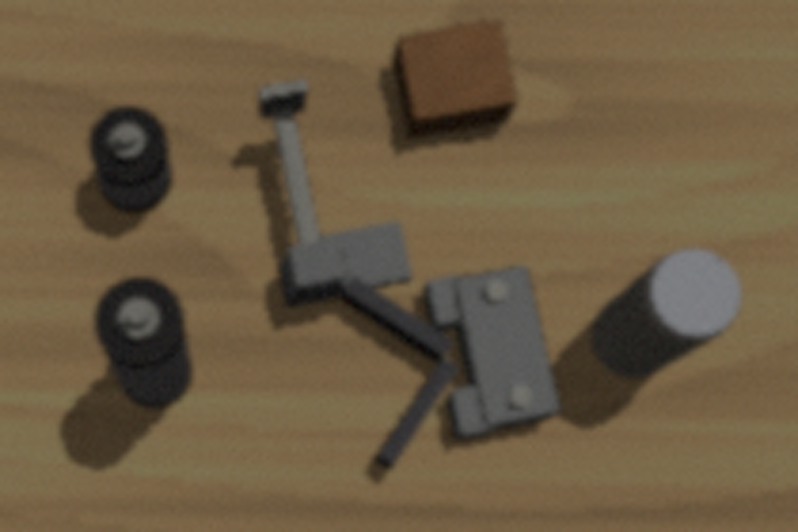

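View pics/scenez.png

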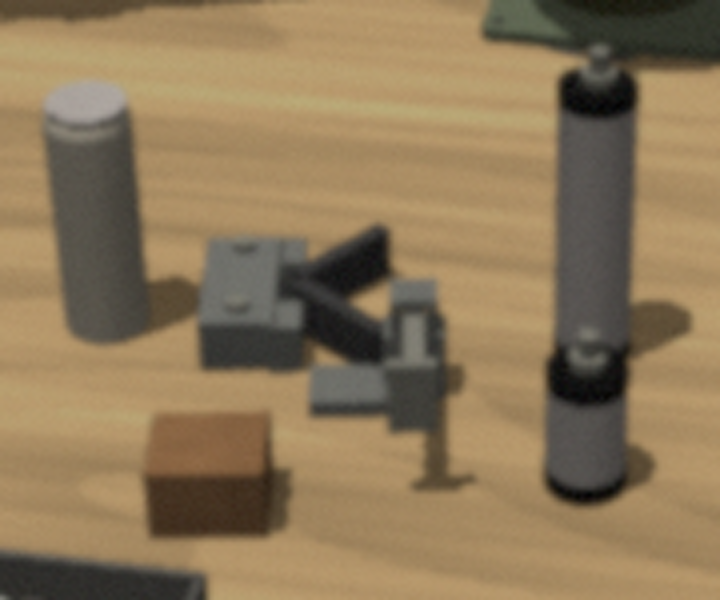

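```bash
cat > h.py <<'E'
from workcell import env
import numpy as np, cv2
from scipy.spatial.transform import Rotation as R
from scipy.optimize import least_squares
def rot(o): return R.from_euler('xyz',o,degrees=True).as_matrix()
def proj(cp,P):
    P=np.atleast_2d(P).astype(float); c=(P-cp['xyz'])@rot(cp['orientation'])
    return np.c_[cp['fx']*c[:,0]/c[:,2]+cp['cx'],cp['fy']*c[:,1]/c[:,2]+cp['cy']]
def ray(cp,u,v):
    d=rot(cp['orientation'])@np.array([(u-cp['cx'])/cp['fx'],(v-cp['cy'])/cp['fy'],1.]); return cp['xyz'],d
def at_z(cp,u,v,z):
    o,d=ray(cp,u,v); return o+d*(z-o[2])/d[2]
E
python3 - <<'E'
from h import *
s=env.state(); T=rot(s['ee_rot']); t=s['ee_pos']; cp=env.camera_params('wrist')
im=cv2.imread('pics/wrist0.png')
pts=[]
for nm,x,y,z in [('tip',a*16,b,17) for a in(-1,1) for b in(-59,-45.5,45.5,59)]+[('body',a*38,b*89,-62) for a in(-1,1) for b in (-1,1)]+[('tcp',0,0,0)]:
    p=proj(cp,t+T@np.array([x,y,z]))[0]; print(nm,x,y,z,p.round())
print(T.T@(cp['xyz']-t))
sc=cv2.imread('pics/scene0.png')[40:140,100:220]; cv2.imwrite('pics/grip.png',cv2.resize(sc,None,fx=6,fy=6,interpolation=cv2.INTER_CUBIC))
sc=cv2.imread('pics/top0.png')[340:480,430:640]; cv2.imwrite('pics/grip2.png',cv2.resize(sc,None,fx=3.8,fy=3.8,interpolation=cv2.INTER_CUBIC))
E
```

```text
tip -16 -59 17 [190. 332.]
tip -16 -45.5 17 [220. 332.]
tip -16 45.5 17 [422. 331.]
tip -16 59 17 [452. 331.]
tip 16 -59 17 [184. 263.]
tip 16 -45.5 17 [216. 263.]
tip 16 45.5 17 [426. 263.]
tip 16 59 17 [458. 263.]
body -38 -89 -62 [ -1. 533.]
body -38 89 -62 [642. 533.]
body 38 -89 -62 [-62. 271.]
body 38 89 -62 [703. 271.]
tcp 0 0 0 [321. 314.]
[  67.48388407    0.27804792 -153.18127811]
```

View pics/grip.png

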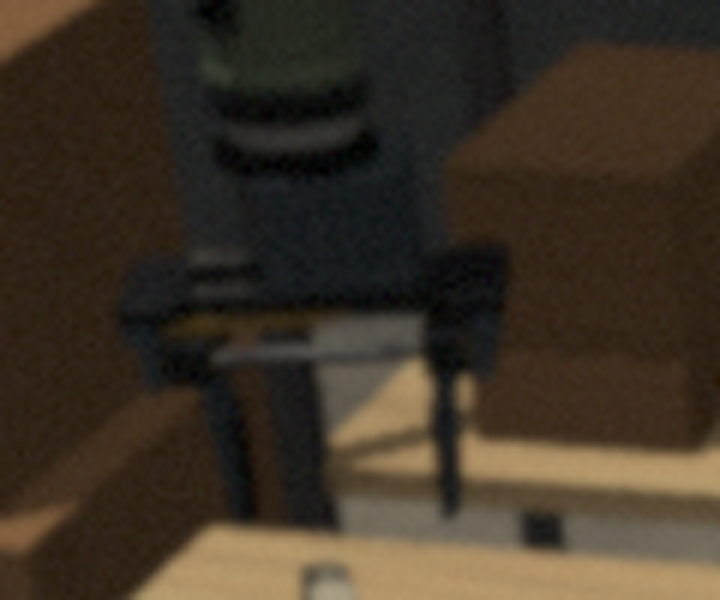

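View pics/grip2.png

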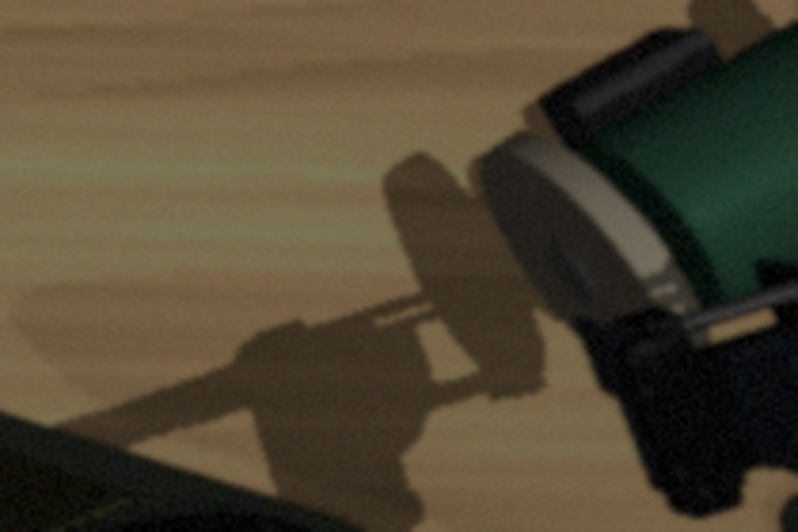

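```bash
cat > fit.py <<'E'
from h import *
cps={c:env.camera_params(c) for c in('top','scene')}
def tz(u,v): return (270+(u+.5)/3.8-.5,170+(v+.5)/3.8-.5)
def sz(u,v): return (190+(u+.5)/4-.5,180+(v+.5)/4-.5)
# seat-frame points
obs=[('top',tz(443,358),(35,0,40)),('top',tz(376,463),(-20,-55,40)),('top',tz(288,247),(-57,83,76)),
('top',tz(285,290),(-57,57,76)),
('scene',sz(392,285),(-57,57,76)),('scene',sz(438,285),(-57,57,76)) ]
obs=[o for o in obs if o[0]=='top']
def S(p,P):
    c,s=np.cos(p[2]),np.sin(p[2]); return np.array([p[0]+c*P[0]-s*P[1],p[1]+s*P[0]+c*P[1],P[2]])
if __name__=='__main__':
    f=lambda p:np.concatenate([proj(cps[c],S(p,P))[0]-uv for c,uv,P in obs])
    r=least_squares(f,[540,-100,-1.57]); print(r.x,np.degrees(r.x[2]),r.fun.round(1))
    p=r.x
    for c,img,o,k in(('top','pics/top0.png',(270,170),3.8),('scene','pics/scene0.png',(190,180),4)):
        im=cv2.imread(img); h,w=(140,210) if c=='top' else (150,180)
        z=cv2.resize(im[o[1]:o[1]+h,o[0]:o[0]+w],None,fx=k,fy=k,interpolation=cv2.INTER_CUBIC)
        def L(pts,col):
            q=[((proj(cps[c],S(p,P))[0]-o+.5)*k-.5).round().astype(int) for P in pts]
            for a,b in zip(q[:-1],q[1:]): cv2.line(z,tuple(int(i) for i in a),tuple(int(i) for i in b),col,1)
        L([(-20,55,40),(35,0,40),(-20,-55,40)],(0,255,0)); L([(-20,55,0),(35,0,0),(-20,-55,0)],(0,120,0))
        for zz in(0,76): L([(-57,57,zz),(-17,57,zz),(-17,83,zz),(-57,83,zz),(-57,57,zz)],(0,0,255))
        for b in (.09,): 
            y=94+b*1000
            for zz in (51,101): L([(-52,y,zz),(-22,y,zz),(-22,y-8,zz),(-52,y-8,zz),(-52,y,zz)],(255,0,0))
        a=np.linspace(0,6.283,30)
        L([(25*np.cos(t),25*np.sin(t),0) for t in a],(255,255,0))
        cv2.imwrite(f'pics/ov_{c}.png',z)
E
python3 fit.py
```

```text
[ 498.4615464  -107.93660474   -1.39230882] -79.77341904287918 [ 0.1  0.8 -0.2 -1.1 -1.3  0.6  1.3 -0.3]
```

View pics/ov_top.png

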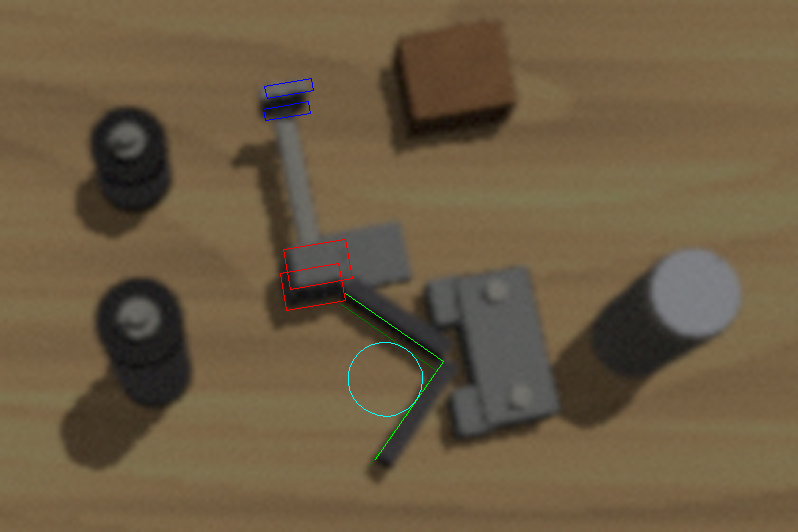

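View pics/ov_scene.png

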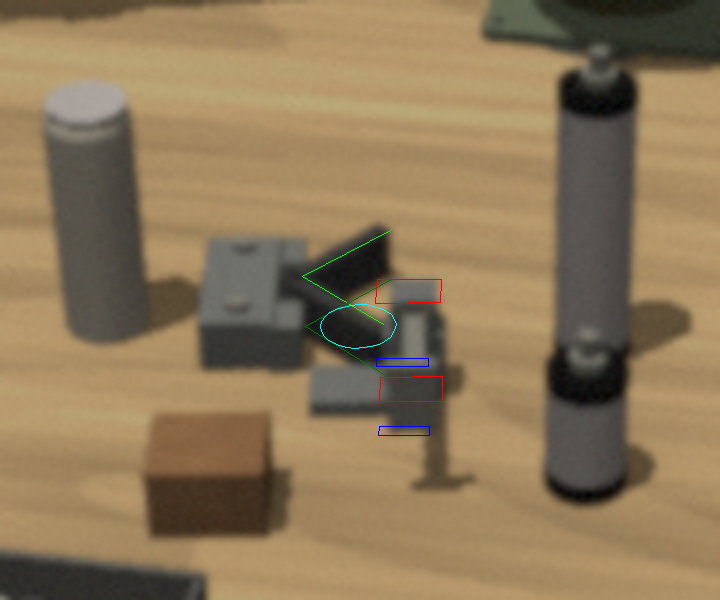

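Emit:
{"name": "jog_arm", "arguments": {
  "deltas": [
    [[0, 0, -0.04, 0, 0.05], [0, 0, -0.08, 0, 0.04], [0, 0, -0.12, 0, 0.04], [0, 0, -0.16, -7, 0.04], [-0.01, 0, -0.2, -14, 0.04], [-0.02, 0, -0.2, -21, 0.04], [-0.03, 0, -0.2, -28, 0.04], [-0.04, 0, -0.2, -35, 0.04], [-0.05, 0, -0.2, -42, 0.04], [-0.06, 0, -0.2, -49, 0.04], [-0.063, -0.004, -0.2, -56, 0.04], [-0.063, -0.004, -0.2, -63, 0.04], [-0.063, -0.004, -0.2, -70, 0.04], [-0.063, -0.004, -0.2, -77, 0.04], [-0.063, -0.004, -0.2, -84, 0.04]]
  ]
}}

```text
time_s: 2.6
ee_pos: [109.5, -563.9, 431.0]
ee_rot: [180.0, 0.0, 101.6]
force: [-0.3, 0.2, -0.4]
gripper_width: 39.9
```

Emit:
{"name": "jog_arm", "arguments": {
  "deltas": [
    [[-0.04, 0, 0, 0, 0.04], [-0.08, 0, 0, 0, 0.04], [-0.12, 0, 0, 0, 0.04], [-0.16, 0, 0, 0, 0.04], [-0.19, 0, 0, 0, 0.04], [-0.21, 0, 0, 0, 0.04]]
  ]
}}

```text
time_s: 3.1
ee_pos: [151.1, -772.0, 428.5]
ee_rot: [180.0, -0.1, 101.3]
force: [0.2, -0.8, -0.5]
gripper_width: 40.2
```

```bash
python3 -c "
from h import *
s=env.state();print(s['qpos'].round(2),s['ee_pos'].round(1),s['ee_rot'].round(2),s['time_s'])"
```

```text
[-79.76  43.89  17.08   0.   119.13 -91.05] [ 151.1 -772.   428.5] [ 1.8000e+02 -9.0000e-02  1.0129e+02] 3.1
```

Emit:
{"name": "jog_arm", "arguments": {
  "deltas": [
    [[-0.005, 0, 0, 0, 0.04], [-0.01, 0, 0, 0, 0.04], [-0.015, 0, 0, 0, 0.04], [-0.02, 0, 0, 0, 0.04], [-0.025, 0, 0, 0, 0.04]]
  ]
}}

```text
time_s: 3.52
ee_pos: [153.9, -786.0, 425.4]
ee_rot: [-180.0, 0.6, 101.3]
force: [0.2, 0.3, -0.4]
gripper_width: 40.1
```

```bash
python3 -c "
from h import *
s=env.state();print(s['qpos'].round(2),s['ee_pos'].round(1),s['ee_rot'].round(2),s['time_s'])"
```

```text
[-7.9740e+01  4.6370e+01  1.2280e+01  1.0000e-02  1.2076e+02 -9.1030e+01] [ 153.9 -786.   425.4] [-180.      0.58  101.29] 3.5167
```

Emit:
{"name": "jog_arm", "arguments": {
  "deltas": [
    [[-0.04, 0, 0, 0, 0.04], [-0.08, 0, 0, 0, 0.04], [-0.12, 0, 0, 0, 0.04], [-0.16, 0, 0, 0, 0.04]]
  ]
}}

```text
time_s: 3.85
ee_pos: [162.6, -828.1, 377.7]
ee_rot: [-180.0, 2.2, 101.3]
force: [-0.0, -0.2, -0.9]
gripper_width: 40.1
```

```bash
python3 -c "
from h import *
s=env.state();print(s['qpos'].round(2),s['ee_pos'].round(1),s['ee_rot'].round(2),s['time_s'],rot(s['ee_rot'])[:,2].round(3))"
```

```text
[-7.9680e+01  4.9730e+01  1.2310e+01  3.0000e-02  1.1577e+02 -9.0960e+01] [ 162.6 -828.1  377.7] [-179.99    2.19  101.29] 3.85 [ 0.007 -0.038 -0.999]
```

Emit:
{"name": "jog_arm", "arguments": {
  "deltas": [
    [[-0.3, 0, -0.12, 0, 0.04], [-0.3, 0, -0.12, 0, 0.04], [-0.3, 0, -0.12, 0, 0.04], [-0.3, 0, -0.12, 0, 0.04]]
  ]
}}

```text
time_s: 4.18
ee_pos: [166.7, -847.0, 364.0]
ee_rot: [-180.0, 4.0, 101.3]
force: [-0.2, -0.1, 0.5]
gripper_width: 39.8
```

```bash
python3 -c "
from h import *
s=env.state();print(s['qpos'].round(2),s['ee_pos'].round(1),s['ee_rot'].round(2),s['time_s'],rot(s['ee_rot'])[:,2].round(3))"
```

```text
[-7.9650e+01  5.0710e+01  1.2290e+01  6.0000e-02  1.1301e+02 -9.0920e+01] [ 166.7 -847.   364. ] [-179.99    3.99  101.29] 4.1833 [ 0.013 -0.068 -0.998]
```

Emit:
{"name": "jog_arm", "arguments": {
  "deltas": [
    [[-0.5, 0, -0.25, 0, 0.04], [-0.5, 0, -0.25, 0, 0.04], [-0.5, 0, -0.25, 0, 0.04], [-0.5, 0, -0.25, 0, 0.04], [-0.5, 0, -0.25, 0, 0.04], [-0.5, 0, -0.25, 0, 0.04], [-0.5, 0, -0.25, 0, 0.04], [-0.5, 0, -0.25, 0, 0.04], [-0.5, 0, -0.25, 0, 0.04], [-0.5, 0, -0.25, 0, 0.04], [-0.5, 0, -0.25, 0, 0.04], [-0.5, 0, -0.25, 0, 0.04]]
  ]
}}

```text
time_s: 5.18
ee_pos: [170.1, -860.9, 358.7]
ee_rot: [-180.0, 5.9, 101.3]
force: [0.5, 0.3, -0.7]
gripper_width: 39.8
```

```bash
python3 -c "
from h import *
s=env.state();print(s['qpos'].round(2),s['ee_pos'].round(1),s['ee_rot'].round(2),s['time_s'],rot(s['ee_rot'])[:,2].round(3))"
```

```text
[-7.960e+01  5.112e+01  1.232e+01  8.000e-02  1.107e+02 -9.086e+01] [ 170.1 -860.9  358.7] [-179.99    5.86  101.29] 5.1833 [ 0.02  -0.1   -0.995]
```

Emit:
{"name": "jog_arm", "arguments": {
  "deltas": [
    [[-0.5, 0, -0.2, 0, 0.04], [-0.5, 0, -0.2, 0, 0.04]]
  ]
}}

```text
time_s: 5.35
ee_pos: [172.5, -872.2, 358.8]
ee_rot: [-180.0, 7.8, 101.3]
force: [0.1, 0.3, 1.0]
gripper_width: 40.2
```

Emit:
{"name": "jog_arm", "arguments": {
  "deltas": [
    [[-0.5, 0, -0.2, 0, 0.04], [-0.5, 0, -0.2, 0, 0.04]]
  ]
}}

```text
time_s: 5.52
ee_pos: [174.6, -882.1, 360.1]
ee_rot: [-180.0, 9.6, 101.3]
force: [-0.2, 0.0, 0.3]
gripper_width: 40.0
```

Emit:
{"name": "jog_arm", "arguments": {
  "deltas": [
    [[-0.5, 0, -0.2, 0, 0.04], [-0.5, 0, -0.2, 0, 0.04], [-0.5, 0, -0.2, 0, 0.04]]
  ]
}}

```text
time_s: 5.77
ee_pos: [176.5, -891.1, 363.7]
ee_rot: [-180.0, 11.5, 101.3]
force: [0.2, 0.9, 0.4]
gripper_width: 39.9
```

Emit:
{"name": "jog_arm", "arguments": {
  "deltas": [
    [[-0.5, 0, -0.2, 0, 0.04]]
  ]
}}

```text
time_s: 5.85
ee_pos: [177.9, -897.9, 367.1]
ee_rot: [-180.0, 13.0, 101.3]
force: [0.0, -0.5, 0.1]
gripper_width: 39.9
```

Emit:
{"name": "jog_arm", "arguments": {
  "deltas": [
    [[-0.5, 0, -0.2, 0, 0.04], [-0.5, 0, -0.2, 0, 0.04]]
  ]
}}

```text
time_s: 6.02
ee_pos: [179.5, -905.1, 377.5]
ee_rot: [-180.0, 15.2, 101.3]
force: [-0.5, -0.1, 0.6]
gripper_width: 39.8
```

Emit:
{"name": "jog_arm", "arguments": {
  "deltas": [
    [[-0.5, 0, -0.2, 0, 0.04], [-0.5, 0, -0.2, 0, 0.04]]
  ]
}}

```text
time_s: 6.18
ee_pos: [180.8, -910.7, 387.3]
ee_rot: [-180.0, 17.1, 101.3]
force: [0.2, 0.6, 0.9]
gripper_width: 40.3
```

Emit:
{"name": "jog_arm", "arguments": {
  "deltas": [
    [[-0.5, 0, -0.2, 0, 0.04], [-0.5, 0, -0.2, 0, 0.04]]
  ]
}}

```text
time_s: 6.35
ee_pos: [181.7, -915.4, 398.8]
ee_rot: [-180.0, 19.1, 101.3]
force: [0.3, -0.2, 0.5]
gripper_width: 40.1
```

Emit:
{"name": "jog_arm", "arguments": {
  "deltas": [
    [[-0.5, 0, -0.2, 0, 0.04], [-0.5, 0, -0.2, 0, 0.04]]
  ]
}}

```text
time_s: 6.52
ee_pos: [182.5, -919.0, 412.0]
ee_rot: [-180.0, 21.0, 101.3]
force: [0.4, 0.2, 0.9]
gripper_width: 39.9
```

Emit:
{"name": "jog_arm", "arguments": {
  "deltas": [
    [[-0.5, 0, -0.2, 0, 0.04], [-0.5, 0, -0.2, 0, 0.04]]
  ]
}}

```text
time_s: 6.68
ee_pos: [183.1, -921.5, 426.7]
ee_rot: [-180.0, 23.0, 101.3]
force: [-0.8, -0.2, 0.3]
gripper_width: 39.8
```

```bash
python3 -c "
from h import *
s=env.state();print(s['qpos'].round(2),s['ee_pos'].round(1),s['ee_rot'].round(2),s['time_s'],rot(s['ee_rot']).round(3))"
```

```text
[-79.57  48.07  12.29   0.3   96.68 -90.76] [ 183.1 -921.5  426.7] [-179.96   22.96  101.3 ] 6.6833 [[-0.18   0.981  0.076]
 [ 0.903  0.196 -0.383]
 [-0.39  -0.001 -0.921]]
```

```bash
cat > tri.py <<'E'
from fit import *
def tri(obs):
    f=lambda P:np.concatenate([proj(cps[c],P)[0]-uv for c,uv in obs])
    r=least_squares(f,[500,0,100]); return r.x.round(1),r.fun.round(1)
E
python3 - <<'E'
from tri import *
print('leg stud top z224',at_z(cps['top'],*tz(140,312),224).round(), 'cap z200',at_z(cps['top'],*tz(140,320),200).round())
print('scene stud',at_z(cps['scene'],*sz(600,48),224).round(),'cap',at_z(cps['scene'],*sz(598,80),200).round())
print('short stud',at_z(cps['top'],*tz(127,136),109).round(),at_z(cps['scene'],*sz(587,336),109).round())
print(tri([('top',tz(140,312)),('scene',sz(600,48))]))
p=[498.5,-108,np.radians(-79)]
def toS(P): 
    d=np.array(P[:2])-p[:2]; c,s=np.cos(p[2]),np.sin(p[2]); return [c*d[0]+s*d[1],-s*d[0]+c*d[1]]
E
```

```text
leg stud top z224 [502.  45. 224.] cap z200 [502.  46. 200.]
scene stud [496.  49. 224.] cap [494.  48. 200.]
short stud [634.  62. 109.] [635.  64. 109.]
(array([501.5,  46.9, 226.5]), array([-1. ,  0.1, -1.2,  0. ]))
```

Emit:
{"name": "jog_arm", "arguments": {
  "deltas": [
    [[0.03, 0.017, -0.0127, 0, 0.034], [0.064, 0.036, -0.027, 0, 0.034], [0.098, 0.0555, -0.0415, 0, 0.034], [0.132, 0.075, -0.056, 0, 0.034], [0.166, 0.094, -0.0705, 0, 0.034], [0.2, 0.1133, -0.085, 0, 0.034], [0.234, 0.1325, -0.0993, 0, 0.034], [0.268, 0.152, -0.1137, 0, 0.034], [0.302, 0.171, -0.128, 0, 0.034], [0.336, 0.1905, -0.1425, 0, 0.034], [0.37, 0.21, -0.157, 0, 0.034], [0.404, 0.229, -0.1715, 0, 0.034], [0.438, 0.248, -0.186, 0, 0.034], [0.472, 0.2675, -0.2, 0, 0.034], [0.506, 0.287, -0.2147, 0, 0.034], [0.54, 0.306, -0.229, 0, 0.034], [0.574, 0.3255, -0.2435, 0, 0.034], [0.608, 0.345, -0.258, 0, 0.034], [0.642, 0.364, -0.2725, 0, 0.034], [0.67, 0.38, -0.284, 0, 0.034]]
  ]
}}

```text
time_s: 8.35
ee_pos: [409.5, -143.2, 428.3]
ee_rot: [179.9, 22.8, 101.2]
force: [0.4, -0.4, 0.6]
gripper_width: 34.3
```

```bash
python3 -c "
from h import *
s=env.state();print(s['qpos'].round(2),s['ee_pos'].round(1),s['ee_rot'].round(2),s['time_s'],rot(s['ee_rot']).round(3))
print(rot(s['ee_rot']).T@(np.array([485,116,330])-s['ee_pos']))"
```

```text
[ -4.99  -3.15  90.95 -21.91  85.69 -15.85] [ 409.5 -143.2  428.3] [179.88  22.84 101.24] 8.35 [[-0.18   0.981  0.078]
 [ 0.904  0.196 -0.38 ]
 [-0.388  0.002 -0.922]]
[258.91819762 124.61546493  -2.07748861]
```

Emit:
{"name": "jog_arm", "arguments": {
  "deltas": [
    [[0.032, 0.016, 0, 0, 0.034], [0.064, 0.031, 0, 0, 0.034], [0.097, 0.047, 0, 0, 0.034], [0.13, 0.062, -0.001, 0, 0.034], [0.162, 0.078, -0.001, 0, 0.034], [0.194, 0.094, -0.001, 0, 0.034], [0.227, 0.109, -0.002, 0, 0.034], [0.25, 0.12, -0.002, 0, 0.034], [0.259, 0.125, -0.002, 0, 0.034], [0.259, 0.125, -0.002, 0, 0.034], [0.259, 0.125, -0.002, 0, 0.034]]
  ]
}}

```text
time_s: 9.27
ee_pos: [485.3, 113.7, 329.3]
ee_rot: [-180.0, 22.8, 101.3]
force: [0.4, -0.1, -0.0]
gripper_width: 33.9
```

```bash
python3 - <<'E'
from h import *
import json
s=env.state();print(s['qpos'].round(2),s['ee_pos'].round(1),s['ee_rot'].round(2),s['time_s'])
cp=env.camera_params('wrist'); im=env.grab_frame('wrist'); cv2.imwrite('pics/w1.png',im[:,:,::-1])
json.dump({k:np.array(v).tolist() for k,v in cp.items()},open('w1.json','w'))
for l in ['leg','bolt_plate','short_leg','seat','guide']: print(l,[([round(v) for v in d["xyz"]],round(d["conf"],2)) for d in env.look_for('wrist',l)])
im=env.grab_frame('scene'); cv2.imwrite('pics/s1.png',cv2.resize(im[60:360,100:500,::-1],None,fx=2,fy=2,interpolation=cv2.INTER_CUBIC))
E
```

```text
[ 25.72  10.87  89.32 -22.12  86.14  17.15] [485.3 113.7 329.3] [-179.96   22.83  101.32] 9.2667
leg [([500, 64, 175], 0.62)]
bolt_plate [([640, -42, 64], 0.56)]
short_leg [([630, 74, 82], 0.67)]
seat [([556, -106, 39], 0.55)]
guide [([552, -100, 42], 0.61)]
```

View pics/w1.png

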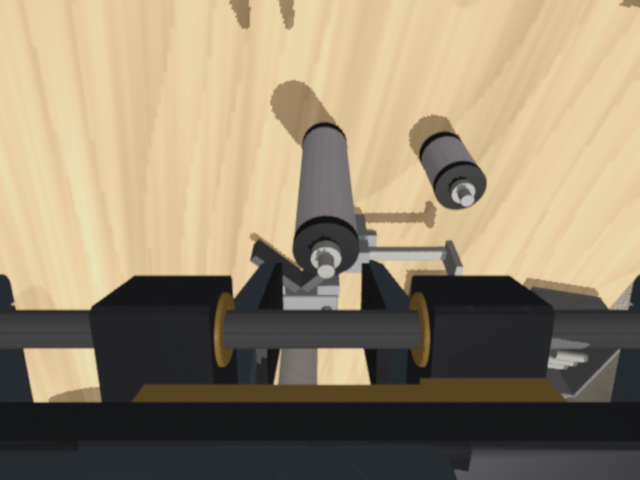

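View pics/s1.png

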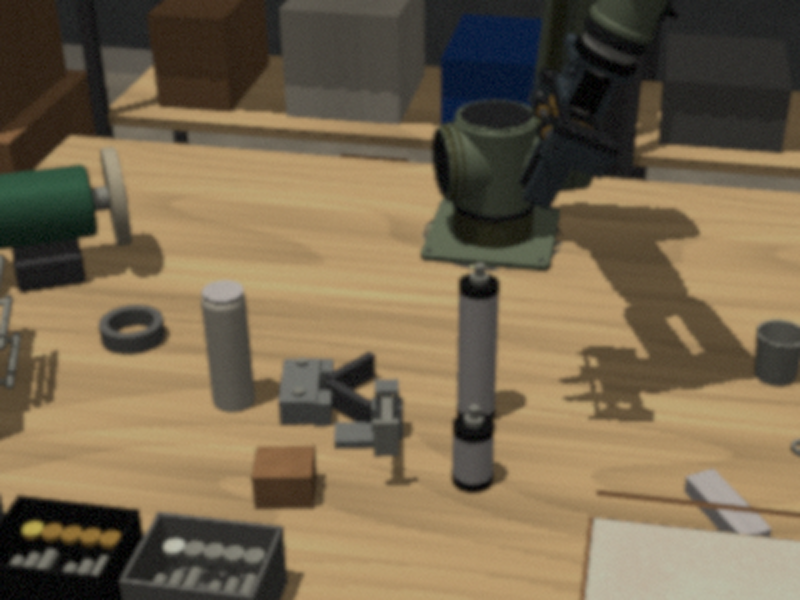

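```bash
cat > w.py <<'E'
from fit import *
import json,sys
def load(n): return {k:np.array(v) for k,v in json.load(open(n+'.json')).items()}
def draw(im,cp,p,legs=(),b=.09,o=(0,0),k=1):
    def L(pts,col,seat=True):
        q=[((proj(cp,S(p,P) if seat else P)[0]-o+.5)*k-.5).round().astype(int) for P in pts]
        for a,c in zip(q[:-1],q[1:]): cv2.line(im,tuple(int(i) for i in a),tuple(int(i) for i in c),col,1)
    L([(-20,55,40),(35,0,40),(-20,-55,40)],(0,200,0)); L([(-20,55,0),(35,0,0),(-20,-55,0)],(0,120,0))
    for zz in(0,76): L([(-57,57,zz),(-17,57,zz),(-17,83,zz),(-57,83,zz),(-57,57,zz)],(0,0,255))
    y=94+b*1000
    for zz in (51,101): L([(-52,y,zz),(-22,y,zz),(-22,y-8,zz),(-52,y-8,zz),(-52,y,zz)],(255,0,0))
    a=np.linspace(0,6.283,40)
    for (x,y,h) in legs:
        for zz in (0,h): L([(x+25*np.cos(t),y+25*np.sin(t),zz) for t in a],(255,255,0),False)
        L([(x+6*np.cos(t),y+6*np.sin(t),h+24) for t in a],(0,255,255),False)
    return im
E
python3 - <<'E'
from w import *
cp=load('w1')
print(at_z(cp,326,268,224).round(1))
p=[498.5,-108,np.radians(-79)]
L=[(499,47,200),(630,63,85)]
im=cv2.imread('pics/w1.png'); draw(im,cp,p,L); cv2.imwrite('pics/w1o.png',im)
z=cv2.resize(cv2.imread('pics/top0.png')[170:310,270:480],None,fx=3.8,fy=3.8,interpolation=cv2.INTER_CUBIC)
cv2.imwrite('pics/t1o.png',draw(z,cps['top'],p,L,o=(270,170),k=3.8))
E
```

```text
[501.3  50.1 224. ]
```

View pics/w1o.png

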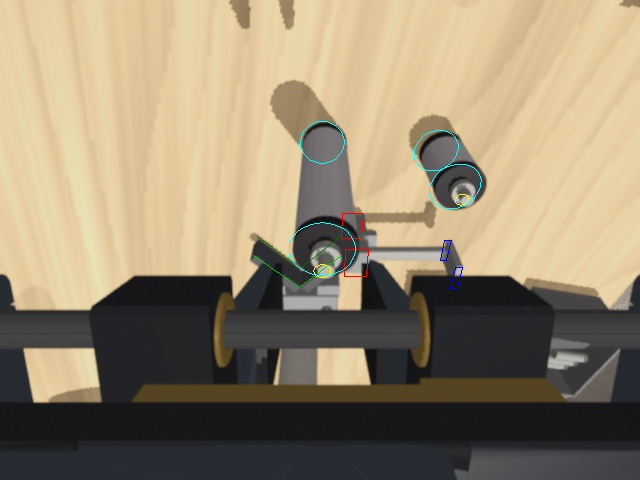

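View pics/t1o.png

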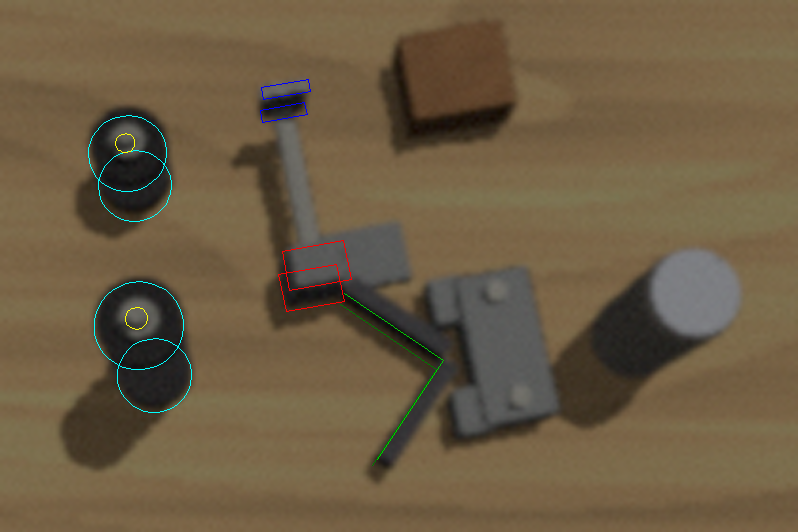

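```bash
cat > go.py <<'E'
import sys
from h import *
s=env.state(); T=rot(s['ee_rot']); t=np.array([float(a) for a in sys.argv[1:4]])
print(s['ee_pos'].round(1),s['ee_rot'].round(1),s['time_s'],'force',s['force'].round(1)); print('tool delta mm',(T.T@(t-s['ee_pos'])).round(1))
E
python3 go.py 487 117 30; python3 go.py 487 117 80
```

```text
[485.3 113.3 329.4] [180.   22.8 101.2] 9.6167 force [-0.5  0.3  0.4]
tool delta mm [119.    2.3 274.8]
[485.3 113.3 329.4] [180.   22.8 101.2] 9.6167 force [-0.5  0.3  0.4]
tool delta mm [ 99.6   2.3 228.7]
```

Emit:
{"name": "jog_arm", "arguments": {
  "deltas": [
    [[0.014, 0, 0.032, 0, 0.034], [0.029, 0, 0.067, 0, 0.034], [0.044, 0.001, 0.102, 0, 0.034], [0.059, 0.001, 0.137, 0, 0.034], [0.074, 0.002, 0.171, 0, 0.034], [0.089, 0.002, 0.205, 0, 0.034], [0.1, 0.002, 0.23, 0, 0.034], [0.108, 0.002, 0.25, 0, 0.034], [0.114, 0.002, 0.264, 0, 0.034], [0.118, 0.002, 0.273, 0, 0.034], [0.118, 0.002, 0.273, 0, 0.034], [0.118, 0.002, 0.273, 0, 0.034]]
  ]
}}

```text
time_s: 10.62
ee_pos: [486.9, 117.4, 31.7]
ee_rot: [-180.0, 22.8, 101.3]
force: [0.3, 0.5, 0.3]
gripper_width: 33.8
```

```bash
python3 - <<'E'
from w import *
s=env.state();print(s['qpos'].round(2),s['ee_pos'].round(1),s['ee_rot'].round(2),s['time_s'],s['force'].round(1))
cp=env.camera_params('wrist'); im=env.grab_frame('wrist'); cv2.imwrite('pics/w2.png',im[:,:,::-1])
im=env.grab_frame('scene'); cv2.imwrite('pics/s2.png',cv2.resize(im[150:350,200:460,::-1],None,fx=3,fy=3,interpolation=cv2.INTER_CUBIC))
E
```

```text
[ 25.99  27.77 112.88 -29.55  49.44  36.13] [486.9 117.4  31.7] [-179.97   22.8   101.29] 10.6167 [0.3 0.5 0.3]
```

View pics/w2.png

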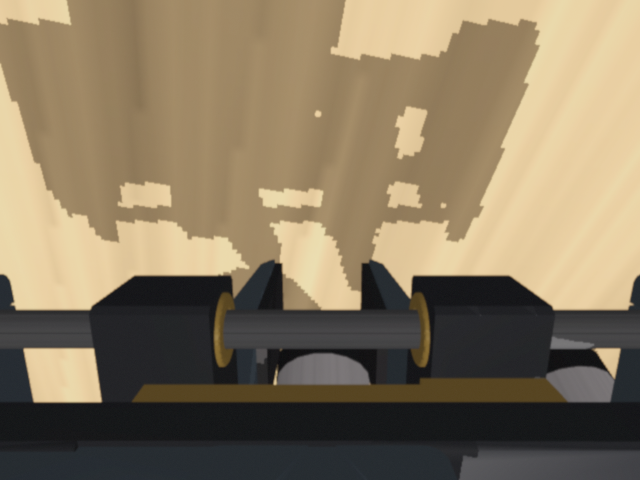

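View pics/s2.png

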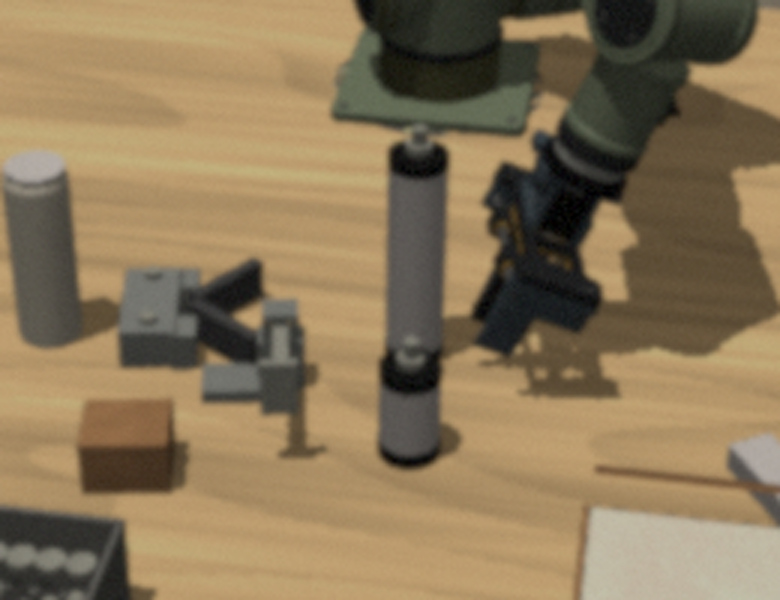

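Emit:
{"name": "jog_arm", "arguments": {
  "deltas": [
    [[-0.005, 0, 0.0035, 0, 0.034], [-0.01, 0, 0.0065, 0, 0.034], [-0.015, 0, 0.009, 0, 0.034], [-0.02, 0, 0.0115, 0, 0.034], [-0.024, 0, 0.014, 0, 0.034], [-0.024, 0, 0.014, 0, 0.034]]
  ]
}}

```text
time_s: 11.22
ee_pos: [491.9, 89.3, 27.8]
ee_rot: [-179.9, 22.8, 101.2]
force: [0.0, 0.3, -0.5]
gripper_width: 33.9
```

```bash
python3 go.py 492 30 28
```

```text
[491.9  89.3  27.8] [-179.9   22.8  101.2] 11.2167 force [ 0.   0.3 -0.5]
tool delta mm [-53.7 -11.4  22.4]
```

Emit:
{"name": "jog_arm", "arguments": {
  "deltas": [
    [[-0.002, -0.0004, 0.0008, 0, 0.034], [-0.004, -0.0009, 0.0017, 0, 0.034], [-0.007, -0.0015, 0.0029, 0, 0.034], [-0.011, -0.0023, 0.0046, 0, 0.034], [-0.015, -0.0032, 0.0063, 0, 0.034], [-0.02, -0.0043, 0.0083, 0, 0.034], [-0.025, -0.0053, 0.0104, 0, 0.034], [-0.029, -0.0062, 0.0121, 0, 0.034], [-0.032, -0.0068, 0.0133, 0, 0.034], [-0.034, -0.0072, 0.0142, 0, 0.034], [-0.034, -0.0072, 0.0142, 0, 0.034]]
  ]
}}

```text
time_s: 12.13
ee_pos: [492.0, 52.4, 27.9]
ee_rot: [-179.9, 22.8, 101.3]
force: [0.7, 3.8, -1.1]
gripper_width: 34.4
```

```bash
python3 - <<'E'
from w import *
s=env.state();print(s['ee_pos'].round(1),s['ee_rot'].round(2),s['time_s'],s['force'].round(1))
im=env.grab_frame('wrist'); a=cv2.resize(im[230:430,180:480,::-1],None,fx=1.5,fy=1.5)
im=env.grab_frame('scene'); b=cv2.resize(im[150:350,200:460,::-1],None,fx=2.2,fy=2.2,interpolation=cv2.INTER_CUBIC)
cv2.imwrite('pics/w3.png',a);cv2.imwrite('pics/s3.png',b)
E
```

```text
[492.   52.4  27.9] [-179.94   22.8   101.28] 12.1333 [ 0.7  3.8 -1.1]
```

View pics/w3.png

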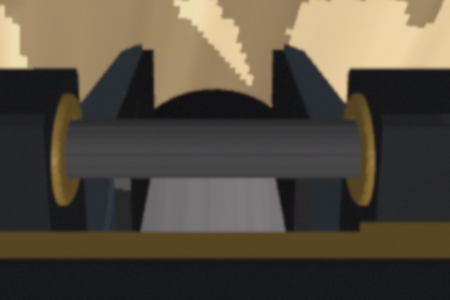

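View pics/s3.png

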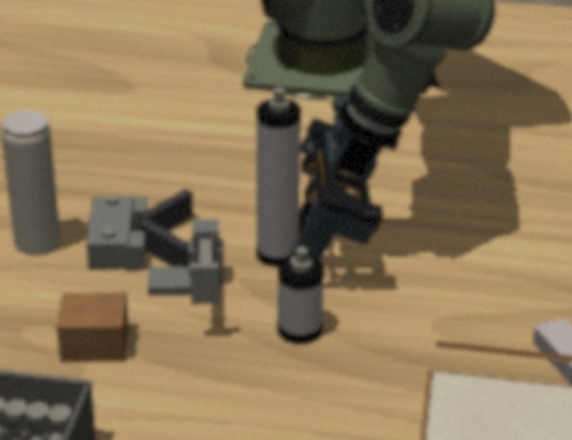

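Emit:
{"name": "jog_arm", "arguments": {
  "deltas": [
    [[-0.002, -0.0004, 0.0008, 0, 0.034], [-0.005, -0.0011, 0.0021, 0, 0.034], [-0.009, -0.002, 0.0038, 0, 0.034], [-0.014, -0.003, 0.0059, 0, 0.034], [-0.019, -0.0041, 0.008, 0, 0.034], [-0.024, -0.0052, 0.0101, 0, 0.034], [-0.03, -0.0065, 0.0126, 0, 0.034], [-0.036, -0.0078, 0.0151, 0, 0.034], [-0.042, -0.0091, 0.0177, 0, 0.034], [-0.048, -0.0104, 0.0202, 0, 0.034], [-0.054, -0.0117, 0.0227, 0, 0.034], [-0.06, -0.013, 0.0252, 0, 0.034], [-0.066, -0.0143, 0.0277, 0, 0.034], [-0.071, -0.0154, 0.0298, 0, 0.034], [-0.076, -0.0165, 0.0319, 0, 0.034], [-0.08, -0.0173, 0.0336, 0, 0.034], [-0.083, -0.018, 0.0349, 0, 0.034], [-0.085, -0.0184, 0.0357, 0, 0.034], [-0.085, -0.0184, 0.0357, 0, 0.034]]
  ]
}}

```text
time_s: 13.82
ee_pos: [492.0, -41.7, 27.9]
ee_rot: [-179.9, 22.8, 101.3]
force: [0.8, 3.3, -1.1]
gripper_width: 33.8
```

```bash
cat > look.py <<'E'
import sys
from w import *
n=sys.argv[1]
s=env.state();print(s['ee_pos'].round(1),s['ee_rot'].round(2),s['time_s'],s['force'].round(1))
im=env.grab_frame('top'); a=cv2.resize(im[170:310,270:480,::-1],None,fx=3.8,fy=3.8,interpolation=cv2.INTER_CUBIC)
cv2.imwrite(f'pics/t{n}.png',a)
im=env.grab_frame('scene'); b=cv2.resize(im[180:330,190:370,::-1],None,fx=4,fy=4,interpolation=cv2.INTER_CUBIC)
cv2.imwrite(f'pics/s{n}.png',b)
E
python3 look.py 4
```

```text
[492.  -41.7  27.9] [-179.93   22.81  101.29] 13.8167 [ 0.8  3.3 -1.1]
```

View pics/t4.png

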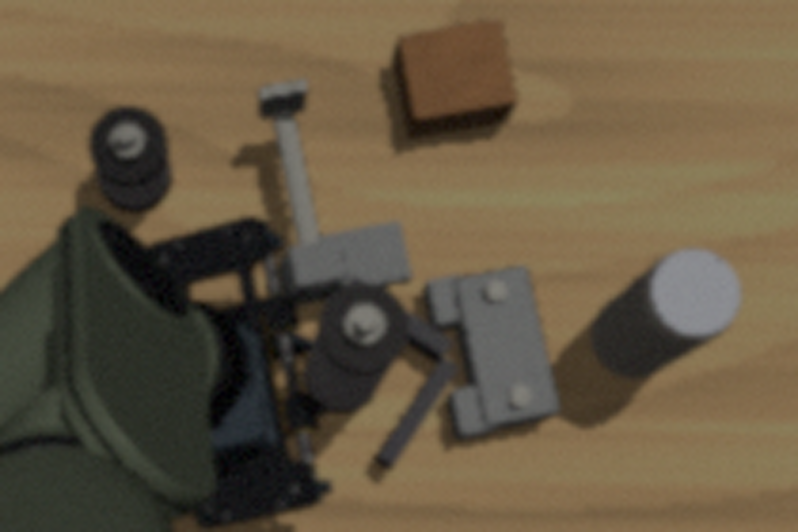

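View pics/s4.png

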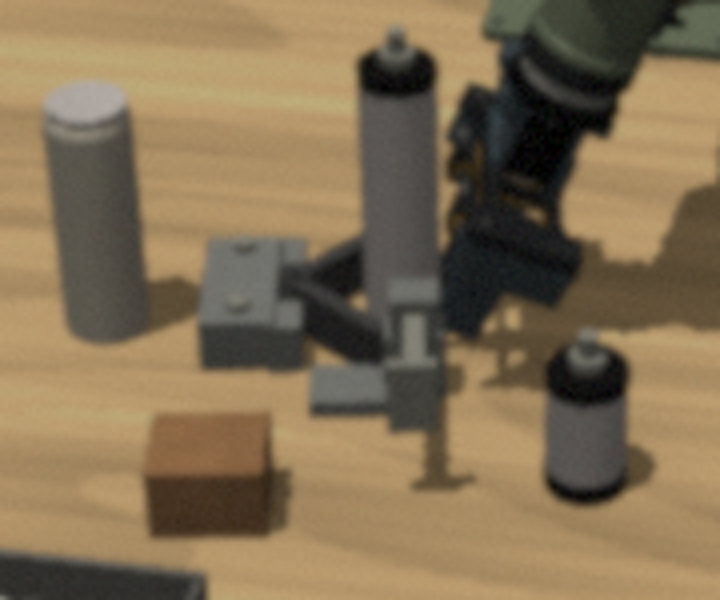

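Emit:
{"name": "jog_arm", "arguments": {
  "deltas": [
    [[-0.002, -0.0005, 0.0008, 0, 0.034], [-0.005, -0.0013, 0.0021, 0, 0.034], [-0.009, -0.0024, 0.0038, 0, 0.034], [-0.013, -0.0035, 0.0055, 0, 0.034], [-0.016, -0.0043, 0.0068, 0, 0.034], [-0.018, -0.0048, 0.0076, 0, 0.034], [-0.019, -0.0051, 0.008, 0, 0.034], [-0.019, -0.0051, 0.008, 0, 0.034]]
  ]
}}

```text
time_s: 14.58
ee_pos: [491.2, -62.6, 27.9]
ee_rot: [-180.0, 22.8, 101.3]
force: [-0.0, 3.6, -1.2]
gripper_width: 34.3
```

Emit:
{"name": "jog_arm", "arguments": {
  "deltas": [
    [[-0.001, -0.0002, 0.0004, 0, 0.034], [-0.002, -0.0004, 0.0008, 0, 0.034], [-0.002, -0.0004, 0.0008, 0, 0.034]]
  ]
}}

```text
time_s: 14.83
ee_pos: [491.2, -64.6, 27.9]
ee_rot: [-180.0, 22.8, 101.3]
force: [0.7, 3.8, -1.0]
gripper_width: 34.0
```

Emit:
{"name": "jog_arm", "arguments": {
  "deltas": [
    [[-0.001, -0.0002, 0.0004, 0, 0.034], [-0.002, -0.0004, 0.0008, 0, 0.034], [-0.002, -0.0004, 0.0008, 0, 0.034]]
  ]
}}

```text
time_s: 15.08
ee_pos: [491.1, -66.9, 28.0]
ee_rot: [-179.9, 22.8, 101.3]
force: [-0.4, 4.8, -2.3]
gripper_width: 34.1
```

Emit:
{"name": "jog_arm", "arguments": {
  "deltas": [
    [[-0.001, -0.0002, 0.0004, 0, 0.034], [-0.002, -0.0004, 0.0008, 0, 0.034], [-0.002, -0.0004, 0.0008, 0, 0.034]]
  ]
}}

```text
time_s: 15.33
ee_pos: [491.1, -69.1, 28.0]
ee_rot: [-179.9, 22.8, 101.3]
force: [1.2, 4.0, -1.3]
gripper_width: 33.9
```

Emit:
{"name": "jog_arm", "arguments": {
  "deltas": [
    [[-0.001, -0.0002, 0.0004, 0, 0.034], [-0.0015, -0.0003, 0.0006, 0, 0.034], [-0.0015, -0.0003, 0.0006, 0, 0.034]]
  ]
}}

```text
time_s: 15.58
ee_pos: [491.4, -70.2, 27.9]
ee_rot: [180.0, 22.7, 101.3]
force: [-0.5, 6.6, -1.2]
gripper_width: 34.1
```

Emit:
{"name": "jog_arm", "arguments": {
  "deltas": [
    [[-0.001, -0.0002, 0.0004, 0, 0.034], [-0.0015, -0.0003, 0.0006, 0, 0.034], [-0.0015, -0.0003, 0.0006, 0, 0.034]]
  ]
}}

```text
time_s: 15.83
ee_pos: [491.8, -70.8, 27.9]
ee_rot: [179.9, 22.6, 101.2]
force: [-0.1, 11.6, -0.2]
gripper_width: 33.9
```

```bash
python3 look.py 5
```

```text
[491.8 -70.8  27.9] [179.88  22.64 101.22] 15.8333 [-0.1 11.6 -0.2]
```

View pics/t5.png

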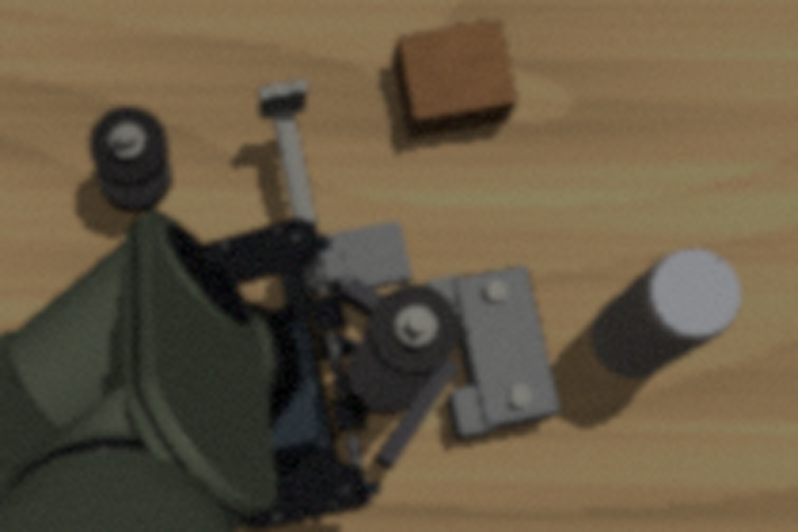

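View pics/s5.png

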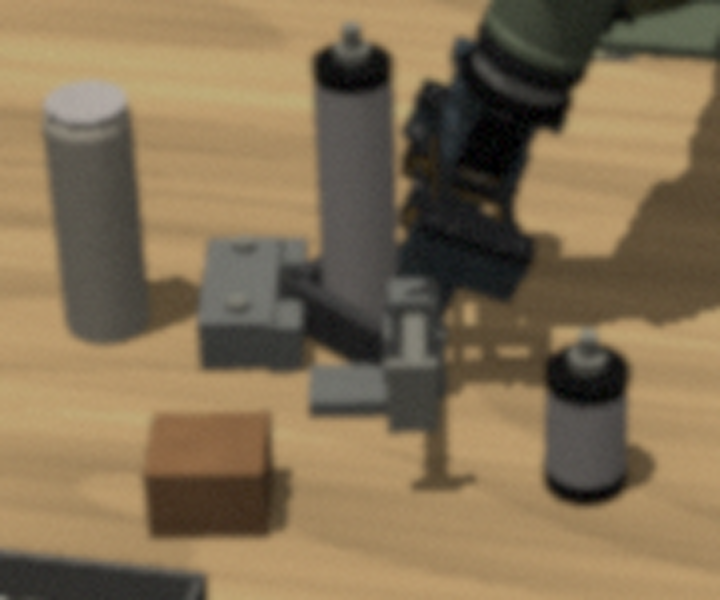

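Emit:
{"name": "jog_arm", "arguments": {
  "deltas": [
    [[-0.001, 0, 0.0004, 0, 0.034], [-0.0015, 0, 0.0006, 0, 0.034], [-0.0015, 0, 0.0006, 0, 0.034]]
  ]
}}

```text
time_s: 16.18
ee_pos: [492.3, -71.4, 27.8]
ee_rot: [179.8, 22.5, 101.2]
force: [-1.7, 15.4, 2.3]
gripper_width: 33.9
```

```bash
python3 - <<'E'
from w import *
s=env.state(); print(s['ee_pos'].round(1),s['force'].round(1),s['time_s'])
print(at_z(cps['top'],*tz(418,322),224).round(1),at_z(cps['scene'],*sz(350,30),224).round(1))
p=[499,-108,np.radians(-79)]
z=cv2.imread('pics/t5.png'); cv2.imwrite('pics/t5o.png',draw(z,cps['top'],p,[(499,-108,200)],o=(270,170),k=3.8))
z=cv2.imread('pics/s5.png'); cv2.imwrite('pics/s5o.png',draw(z,cps['scene'],p,[(499,-108,200)],o=(190,180),k=4))
E
```

```text
[492.3 -71.4  27.8] [-1.7 15.4  2.3] 16.1833
[ 498.5 -106.6  224. ] [ 501.5 -105.   224. ]
```

View pics/t5o.png

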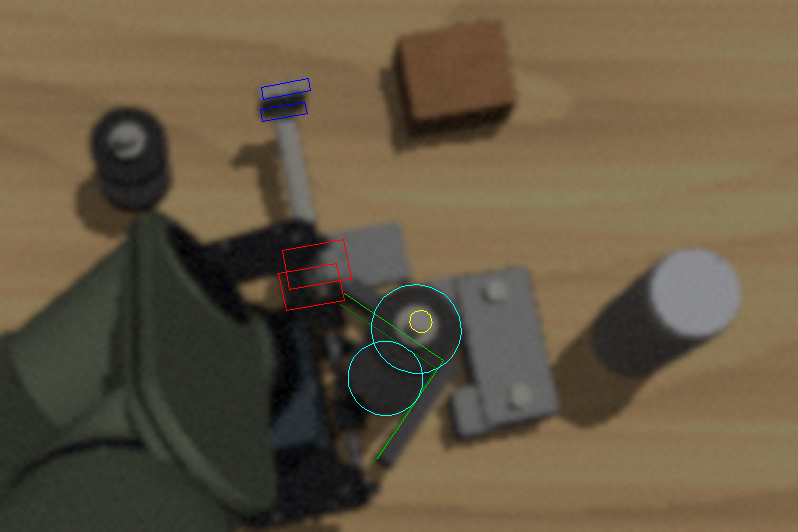

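View pics/s5o.png

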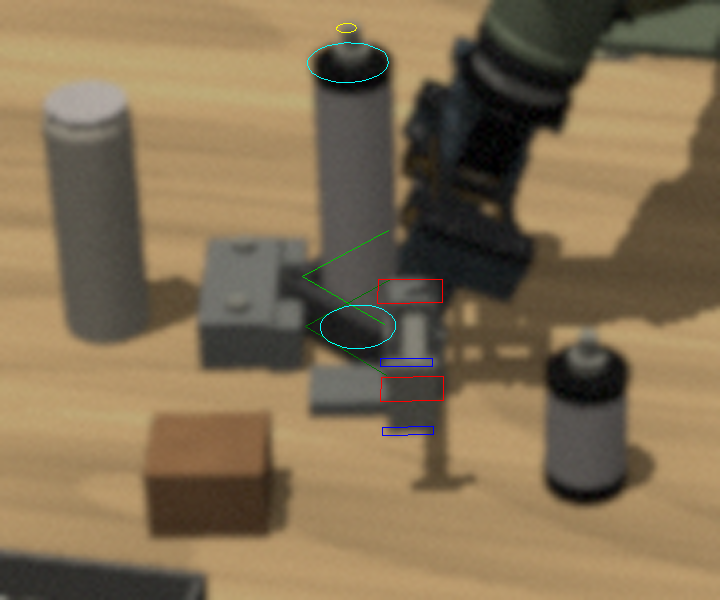

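Emit:
{"name": "jog_arm", "arguments": {
  "deltas": [
    [[0.002, 0, -0.0008, 0, 0.034], [0.006, 0, -0.0025, 0, 0.034], [0.015, 0, -0.0063, 0, 0.034], [0.027, 0, -0.0113, 0, 0.034], [0.042, 0, -0.0175, 0, 0.034], [0.057, 0, -0.0238, 0, 0.034], [0.065, 0, -0.027, 0, 0.034], [0.053, 0, -0.056, 0, 0.034], [0.038, 0, -0.091, 0, 0.034], [0.023, 0, -0.126, 0, 0.034], [0.01, 0, -0.157, 0, 0.034], [0.005, 0, -0.17, 0, 0.034], [0.005, 0, -0.17, 0, 0.034]]
  ]
}}

```text
time_s: 17.27
ee_pos: [479.6, -4.6, 186.8]
ee_rot: [179.6, 22.8, 101.1]
force: [-0.2, -0.0, 0.4]
gripper_width: 34.0
```

```bash
python3 look.py 6; python3 - <<'E'
from w import *
import json
cp=env.camera_params('wrist'); im=env.grab_frame('wrist'); cv2.imwrite('pics/w6.png',im[:,:,::-1])
json.dump({k:np.array(v).tolist() for k,v in cp.items()},open('w6.json','w'))
p=[499,-108,np.radians(-79)]; L=[(499,-108,200),(632,63,85)]
z=cv2.imread('pics/t6.png'); a=draw(z,cps['top'],p,L,o=(270,170),k=3.8); cv2.imwrite('pics/t6o.png',a)
cv2.imwrite('pics/w6o.png',draw(cv2.imread('pics/w6.png'),cp,p,L))
E
```

```text
[479.6  -4.6 186.8] [179.58  22.85 101.11] 17.2667 [-0.2 -0.   0.4]
```

View pics/t6o.png

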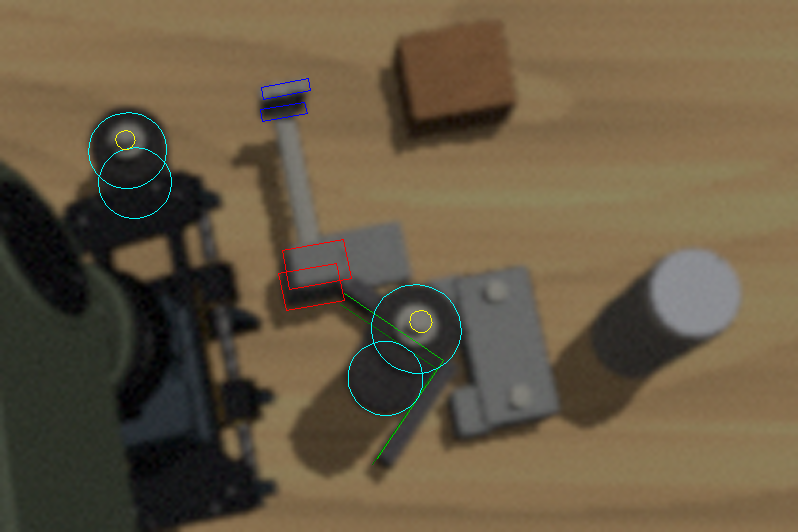

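View pics/w6o.png

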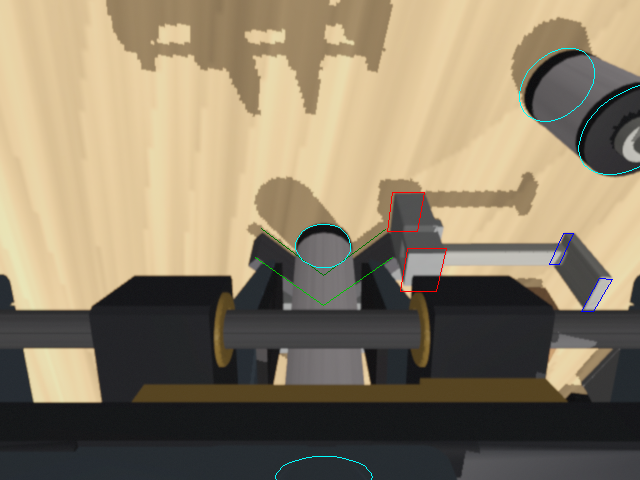

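View pics/s6.png

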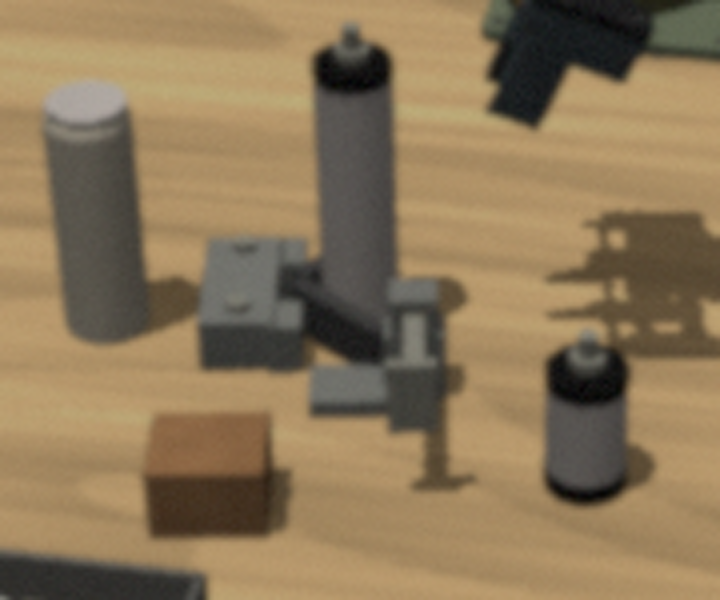

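```bash
python3 go.py 727 -23 190;python3 go.py 727 -23 80; python3 -c "
from h import *
print(rot(env.state()['ee_rot']).round(3))"
```

```text
[476.8  -5.  181.8] [-179.8   22.8  101.3] 17.4167 force [-0.1 -0.7 -0.6]
tool delta mm [-64.8 241.8  17.5]
[476.8  -5.  181.8] [-179.8   22.8  101.3] 17.4167 force [-0.1 -0.7 -0.6]
tool delta mm [-22.2 242.2 118.9]
[[-0.181  0.981  0.073]
 [ 0.904  0.195 -0.381]
 [-0.388 -0.003 -0.922]]
```

Emit:
{"name": "jog_arm", "arguments": {
  "deltas": [
    [[-0.008, 0.03, 0.002, 0, 0.04], [-0.017, 0.063, 0.0045, 0, 0.04], [-0.026, 0.098, 0.007, 0, 0.04], [-0.035, 0.132, 0.0095, 0, 0.04], [-0.044, 0.166, 0.012, 0, 0.04], [-0.054, 0.2, 0.0145, 0, 0.04], [-0.062, 0.23, 0.0165, 0, 0.04], [-0.065, 0.242, 0.0175, 0, 0.04], [-0.065, 0.242, 0.0175, 0, 0.04], [-0.053, 0.242, 0.046, 0, 0.04], [-0.041, 0.242, 0.074, 0, 0.04], [-0.03, 0.242, 0.1, 0, 0.04], [-0.022, 0.242, 0.119, 0, 0.04], [-0.022, 0.242, 0.119, 0, 0.04]]
  ],
  "grip_force": 40
}}

```text
time_s: 18.58
ee_pos: [722.7, -22.7, 74.0]
ee_rot: [-179.1, 22.7, 101.6]
force: [-0.8, -0.8, -0.2]
gripper_width: 39.7
```

```bash
python3 look.py 7; python3 - <<'E'
from w import *
cp=env.camera_params('wrist'); im=env.grab_frame('wrist'); cv2.imwrite('pics/w7.png',im[:,:,::-1])
E
```

```text
[722.7 -22.7  74. ] [-179.05   22.69  101.62] 18.5833 [-0.8 -0.8 -0.2]
```

View pics/t7.png

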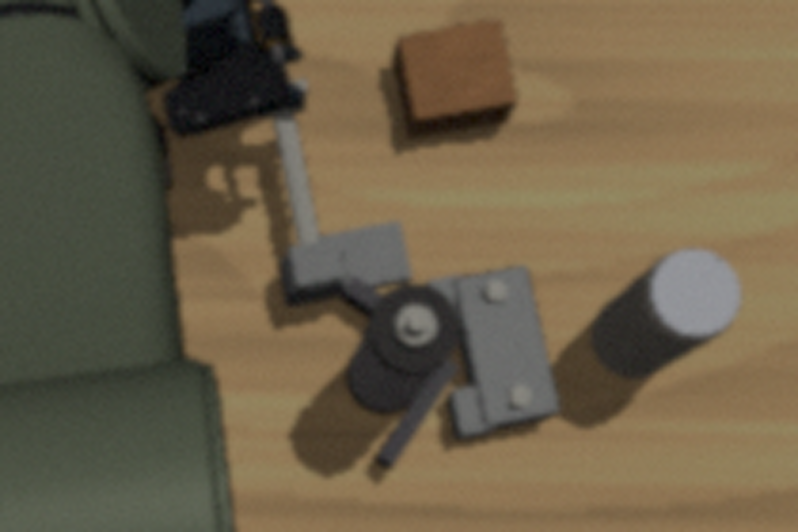

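View pics/w7.png

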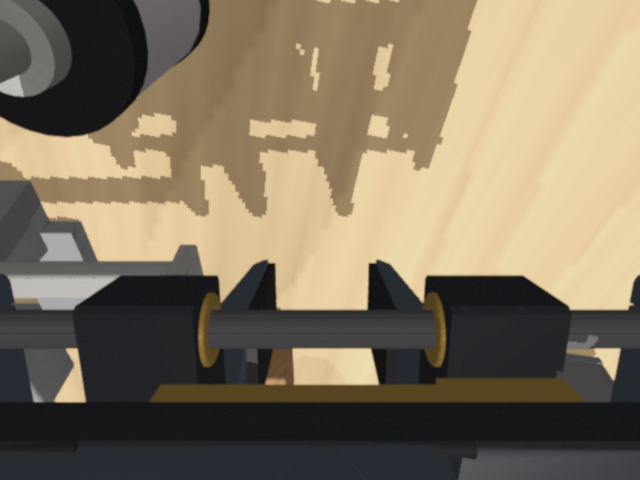

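View pics/s7.png

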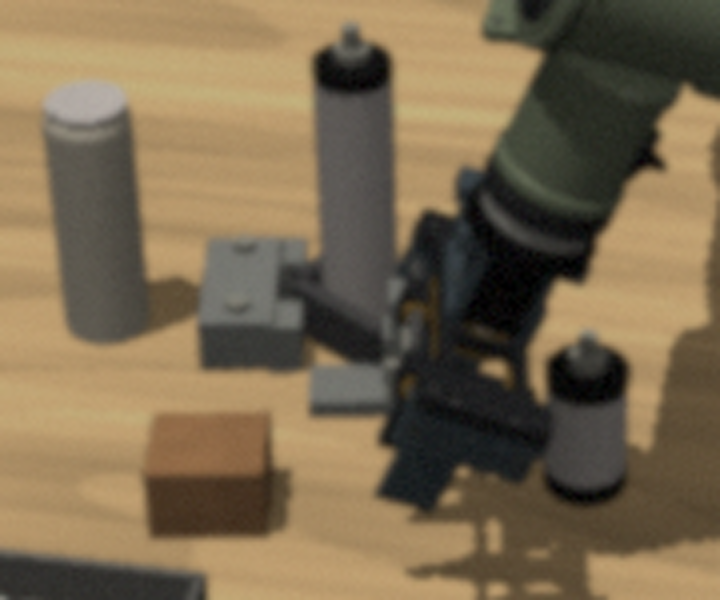

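```bash
python3 go.py 725 -22 82; python3 -c "
from h import *
s=env.state(); print(s['qpos'].round(1),s['qvel'].round(2)); print(rot(s['ee_rot']).round(3))"
```

```text
[727.9 -22.4  81.9] [-179.9   22.8  101.3] 18.7333 force [ 0.7 -0.3 -0.4]
tool delta mm [ 0.9 -2.8 -0.4]
[  7.1  37.9  82.4 -26.3  60.8   9. ] [ 0.04 -1.31 -1.84 -0.08 -0.12  0.12]
[[-0.181  0.981  0.075]
 [ 0.904  0.196 -0.38 ]
 [-0.388 -0.001 -0.922]]
```

Emit:
{"name": "jog_arm", "arguments": {
  "deltas": [
    [[0, -0.005, 0, 0, 0.04], [0, -0.011, 0, 0, 0.04], [0, -0.016, 0, 0, 0.04], [0, -0.02, 0, 0, 0.04], [0, -0.024, 0, 0, 0.04], [0, -0.028, 0, 0, 0.04], [0, -0.033, 0, 0, 0.04], [0, -0.038, 0, 0, 0.04], [0, -0.043, 0, 0, 0.04], [0, -0.047, 0, 0, 0.04], [0, -0.05, 0, 0, 0.04], [0, -0.05, 0, 0, 0.04]]
  ]
}}

```text
time_s: 19.73
ee_pos: [678.2, -32.4, 81.6]
ee_rot: [-179.9, 22.8, 101.3]
force: [-0.2, -0.2, 0.1]
gripper_width: 40.0
```

```bash
python3 look.py 8; python3 - <<'E'
from w import *
cp=env.camera_params('wrist'); im=env.grab_frame('wrist'); cv2.imwrite('pics/w8.png',im[:,:,::-1])
E
```

```text
[678.2 -32.4  81.6] [-179.89   22.78  101.3 ] 19.7333 [-0.2 -0.2  0.1]
```

View pics/w8.png

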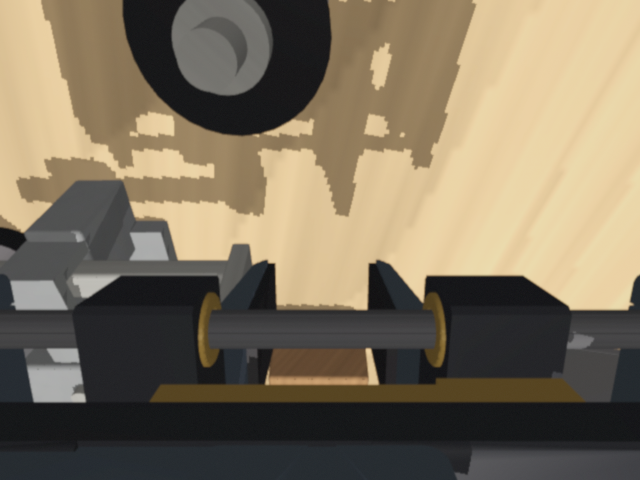

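View pics/s8.png

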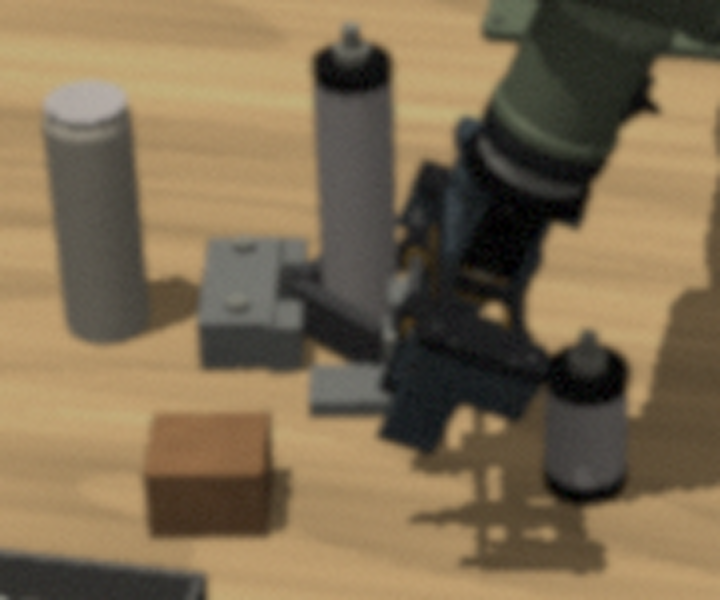

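Emit:
{"name": "jog_arm", "arguments": {
  "deltas": [
    [[0, -0.003, 0, 0, 0.04], [0, -0.007, 0, 0, 0.04], [0, -0.012, 0, 0, 0.04], [0, -0.017, 0, 0, 0.04]]
  ]
}}

```text
time_s: 20.22
ee_pos: [662.1, -35.5, 81.2]
ee_rot: [-180.0, 22.8, 101.3]
force: [2.8, 0.0, -0.9]
gripper_width: 39.9
```

```bash
python3 - <<'E'
from w import *
s=env.state();print(s['ee_pos'].round(1),s['time_s'],s['force'].round(1))
im=env.grab_frame('wrist'); cv2.imwrite('pics/w9.png',im[:,:,::-1])
E
```

```text
[662.1 -35.5  81.2] 20.2167 [ 2.8  0.  -0.9]
```

View pics/w9.png

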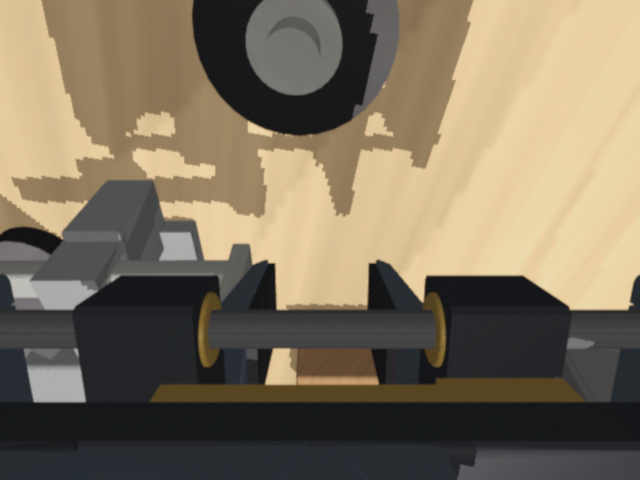

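Emit:
{"name": "jog_arm", "arguments": {
  "deltas": [
    [[0, -0.003, 0, 0, 0.04], [0, -0.007, 0, 0, 0.04], [0, -0.012, 0, 0, 0.04], [0, -0.017, 0, 0, 0.04], [0, -0.022, 0, 0, 0.04], [0, -0.027, 0, 0, 0.04], [0, -0.032, 0, 0, 0.04], [0, -0.036, 0, 0, 0.04], [0, -0.039, 0, 0, 0.04], [0, -0.04, 0, 0, 0.04]]
  ]
}}

```text
time_s: 21.1
ee_pos: [622.6, -43.5, 81.7]
ee_rot: [-179.9, 22.8, 101.3]
force: [1.7, 0.3, -1.0]
gripper_width: 40.0
```

```bash
python3 look.py 10; python3 - <<'E'
from w import *
im=env.grab_frame('wrist'); cv2.imwrite('pics/w10.png',im[:,:,::-1])
E
```

```text
[622.6 -43.5  81.7] [-179.93   22.79  101.3 ] 21.1 [ 1.7  0.3 -1. ]
```

View pics/w10.png

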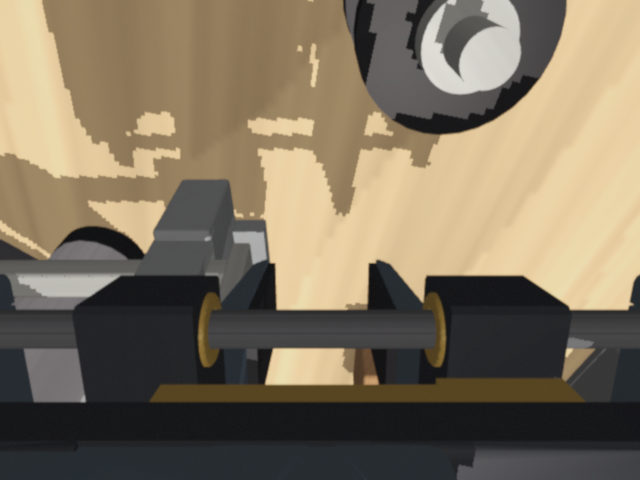

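View pics/t10.png

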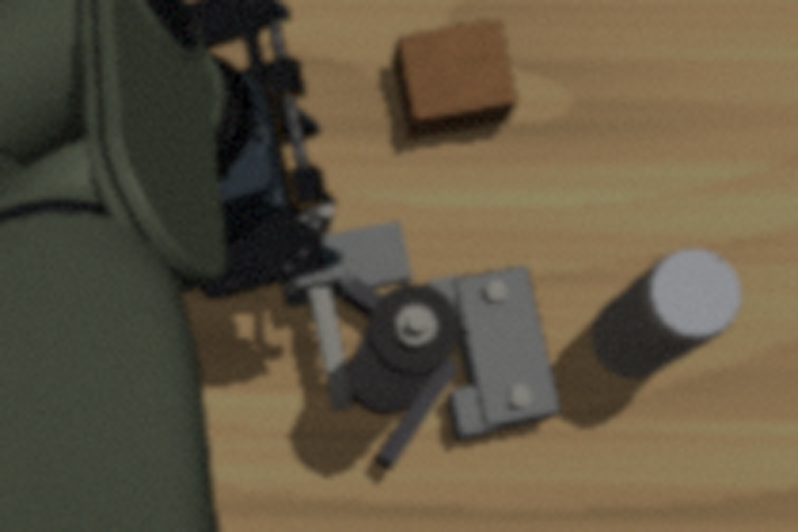

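Emit:
{"name": "jog_arm", "arguments": {
  "deltas": [
    [[0, -0.002, 0, 0, 0.04], [0, -0.004, 0, 0, 0.04], [0, -0.006, 0, 0, 0.04], [0, -0.006, 0, 0, 0.04]]
  ]
}}

```text
time_s: 21.58
ee_pos: [617.1, -44.6, 81.7]
ee_rot: [-179.9, 22.8, 101.3]
force: [1.0, 0.2, 0.1]
gripper_width: 39.9
```

Emit:
{"name": "jog_arm", "arguments": {
  "deltas": [
    [[0, -0.001, 0, 0, 0.04], [0, -0.002, 0, 0, 0.04], [0, -0.002, 0, 0, 0.04]]
  ]
}}

```text
time_s: 21.83
ee_pos: [615.6, -44.9, 81.7]
ee_rot: [-180.0, 22.8, 101.3]
force: [2.5, -0.3, -1.4]
gripper_width: 39.4
```

Emit:
{"name": "jog_arm", "arguments": {
  "deltas": [
    [[0, -0.001, 0, 0, 0.04], [0, -0.002, 0, 0, 0.04], [0, -0.002, 0, 0, 0.04]]
  ]
}}

```text
time_s: 22.08
ee_pos: [615.5, -44.9, 81.9]
ee_rot: [179.8, 22.8, 101.3]
force: [6.4, 0.5, -2.5]
gripper_width: 40.0
```

Emit:
{"name": "jog_arm", "arguments": {
  "deltas": [
    [[0, -0.001, 0, 0, 0.04], [0, -0.002, 0, 0, 0.04], [0, -0.002, 0, 0, 0.04], [0, -0.002, 0, 0, 0.04]]
  ]
}}

```text
time_s: 22.42
ee_pos: [615.4, -44.8, 82.1]
ee_rot: [179.5, 22.8, 101.3]
force: [10.1, -0.6, -3.9]
gripper_width: 40.2
```

```bash
python3 look.py 11
```

```text
[615.4 -44.8  82.1] [179.51  22.76 101.29] 22.4167 [10.1 -0.6 -3.9]
```

View pics/t11.png

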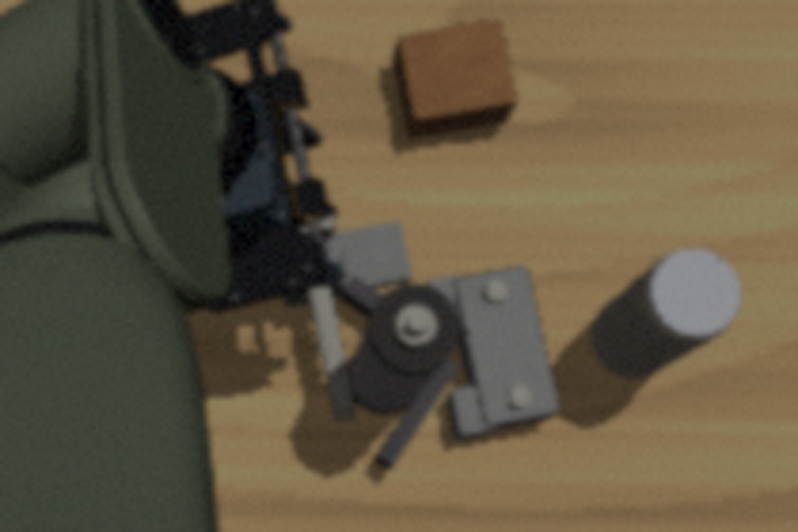

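Emit:
{"name": "jog_arm", "arguments": {
  "deltas": [
    [[0, 0.003, 0, 0, 0.04], [0, 0.01, 0, 0, 0.04], [0, 0.025, 0, 0, 0.04], [0, 0.045, 0, 0, 0.04], [-0.014, 0.06, -0.033, 0, 0.04], [-0.029, 0.06, -0.07, 0, 0.04], [-0.044, 0.06, -0.105, 0, 0.04], [-0.059, 0.06, -0.14, 0, 0.04], [-0.07, 0.085, -0.166, 0, 0.04], [-0.07, 0.115, -0.166, 0, 0.04], [-0.07, 0.14, -0.166, 0, 0.04], [-0.07, 0.14, -0.166, 0, 0.04]]
  ]
}}

```text
time_s: 23.52
ee_pos: [751.6, -17.5, 260.2]
ee_rot: [-180.0, 22.7, 101.3]
force: [-0.8, 0.5, -0.4]
gripper_width: 39.7
```

```bash
python3 look.py 12; python3 - <<'E'
from w import *
import json
s=env.state()
cp=env.camera_params('wrist'); im=env.grab_frame('wrist'); cv2.imwrite('pics/w12.png',im[:,:,::-1])
p=[499,-108,np.radians(-79)]; L=[(499,-108,200),(632,63,85)]
a=draw(cv2.imread('pics/t12.png'),cps['top'],p,L,b=0,o=(270,170),k=3.8); cv2.imwrite('pics/t12o.png',a)
for l in ['leg','bolt_plate','short_leg','carton','spray','tape','spanner','cup','offcut']: print(l,[([round(v) for v in d["xyz"]],round(d["conf"],2)) for d in env.look_for('top',l)],[([round(v) for v in d["xyz"]],round(d["conf"],2)) for d in env.look_for('scene',l)])
E
```

```text
[751.6 -17.5 260.2] [-179.97   22.73  101.32] 23.5167 [-0.8  0.5 -0.4]
leg [([490, -103, 198], 0.9)] [([524, -102, 142], 0.61)]
bolt_plate [([520, -65, 62], 0.68), ([630, 44, 88], 0.23), ([341, 460, 47], 0.23)] [([583, -52, 77], 0.47), ([577, 513, 1], 0.46)]
short_leg [] [([656, 66, 60], 0.71), ([556, -127, 33], 0.59)]
carton [([692, -154, 48], 0.67), ([566, 512, 5], 0.17)] [([728, -149, 50], 0.87)]
spray [([516, -261, 161], 0.6), ([516, -65, 64], 0.55)] [([552, -260, 99], 0.94), ([580, -52, 81], 0.44)]
tape [([405, -455, 34], 0.62)] [([415, -458, 18], 0.64)]
spanner [([567, 511, 12], 0.81)] [([578, 516, 3], 0.62)]
cup [([339, 460, 47], 0.62)] [([356, 436, 49], 0.77), ([414, -454, 19], 0.73)]
offcut [([649, 361, 28], 0.87), ([525, -68, 62], 0.68)] [([651, 358, 23], 0.94)]
```

View pics/t12o.png

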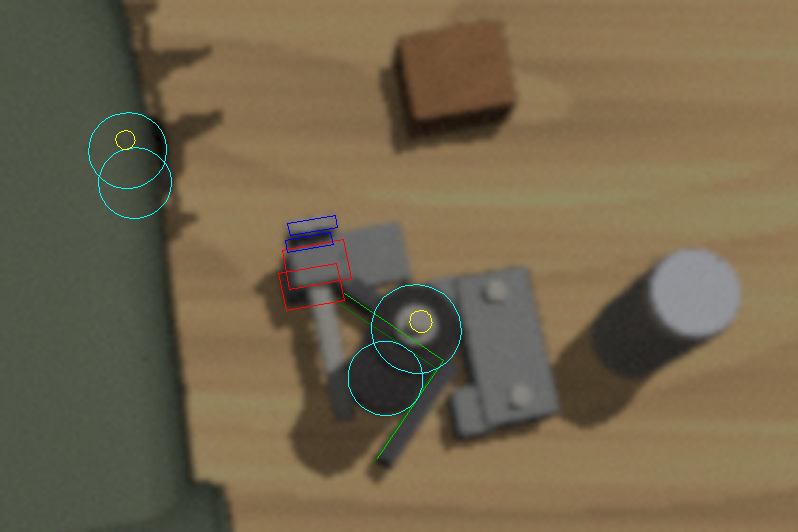

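View pics/s12.png

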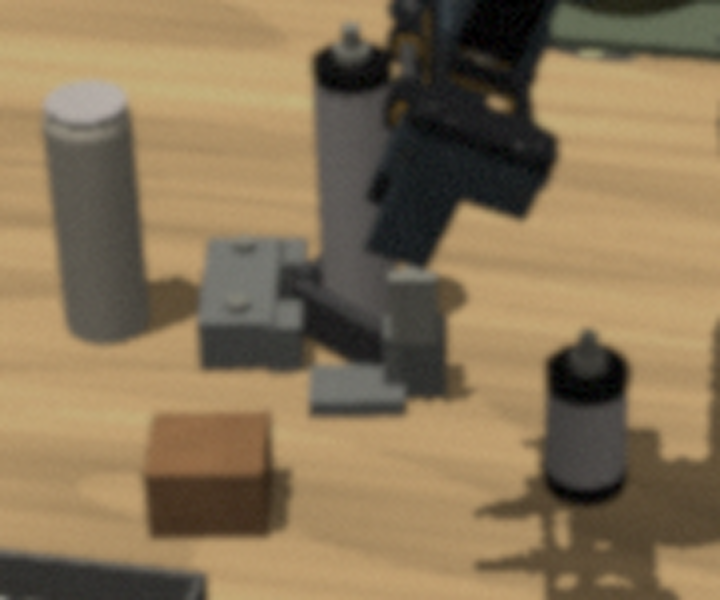

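View pics/w12.png

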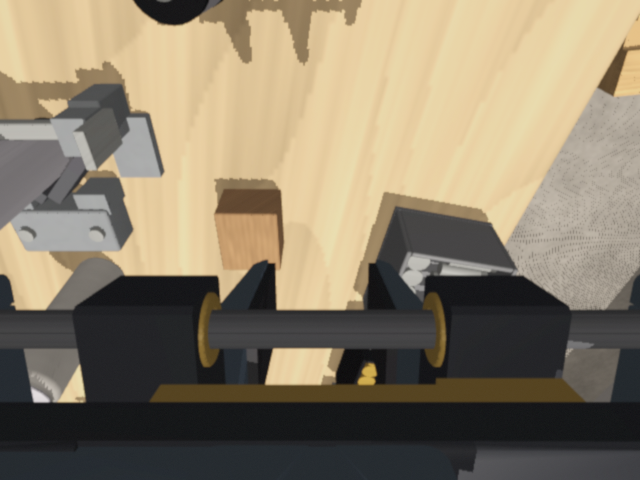

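```bash
python3 - <<'E'
from w import *
im=env.grab_frame('top')[215:285,335:405,::-1]
z=cv2.resize(im,None,fx=8,fy=8,interpolation=cv2.INTER_CUBIC)
z=cv2.convertScaleAbs(z,alpha=2)
p=[499,-108,np.radians(-79)]
y=draw(z.copy(),cps['top'],p,[(499,-108,200)],b=0,o=(335,215),k=8)
cv2.imwrite('pics/z13.png',z[:,:]);cv2.imwrite('pics/z13o.png',y)
E
```

```text
(no output)
```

View pics/z13.png

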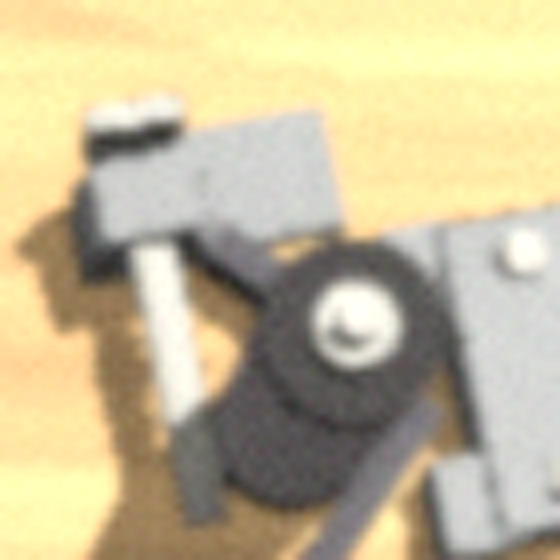

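View pics/z13o.png

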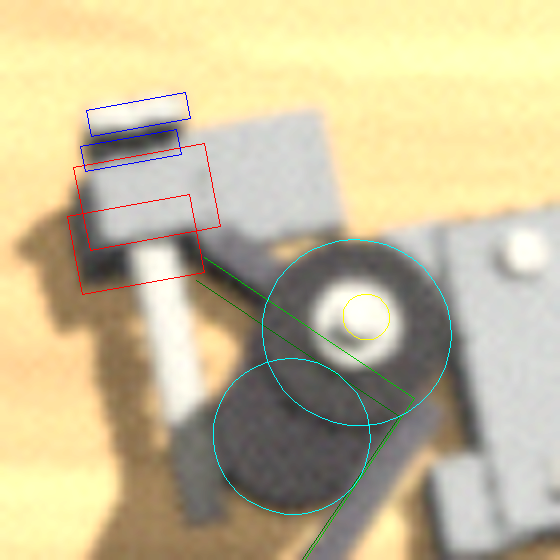

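```bash
python3 -c "
from workcell import env
s=env.state();print(s['time_s'],s['force'],s['ee_pos']);print(env.job_done())"
```

```text
24.6167 [0.00841942 0.23399061 0.52248735] [748.95281702 -18.48830745 261.62289996]
the job is handed in; nothing more can be done
None
```

The leg is home in the V-stop and the bolt is shut behind it. I handed the job in at 24.6 s; it reports no verdict.

- **Tilted tool:** With the tool pointing straight down, the gripper's body would have touched the leg before the fingers did. I drove the arm against its documented reach limit in short moves, which leaned the tool about 23°. Joint 3 read 12.28–12.32° during this, right at its 12.27° lower limit, and no fault was reported.
- **Pushing the leg:** I set the two fingertips about 34 mm apart as a cradle. They pushed the leg about 18–20 mm above the bench, with roughly 4 N while it slid. It stayed upright in every picture. It met a firm stop in the V at 11–15 N, with the bolt still fully open.
- **Shutting the bolt:** I pushed the plate with the back of one finger (2–3 N while moving) until it stopped firmly at 10 N.

**Last checks:**
- **Leg:** In the top view, the leg and its stud lie within about 2 mm of the seat I fitted from the camera pictures. The scene-camera reading of the stud before backing off was about 3–4 mm off, which is near the calibration error.
- **Bolt:** The plate matches the fully shut position within about 1–2 mm, and the rod lies across the mouth behind the leg.
- **Other objects:** All but one of the readings agree with the start within about 5 mm. The top-view cup reading was off by 12–15 mm, while the scene view put it within 4 mm. The short leg was hidden by the arm in the last top view, and the scene view showed it unmoved.
- **Robot:** The force read about 0 N, and the gripper was raised well clear of everything.

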